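Turn round the dish dryer and hang up the dry mugs

ROBOT

A 6-joint arm with a two-finger parallel gripper is mounted at the origin on a cart in front of the work surface, level with it; the furniture and walls round the work are solid. World frame = base frame: x ahead of the robot, y to its left, z up, the work surface at z = 0. Lengths are in mm, angles in rad, forces in N, time in s.
With the tool pointing down it reaches from about 350 to 875 mm from the base axis. Payload 4.2 kg.
Tool frame: the origin (TCP) lies between the finger pads; the fingertips stand 17 mm ahead of it and the grasp point (between the pads) lies 2 mm behind it; z points along the fingers, y is the line along which they close (so a half turn about z gives the same grasp; the last joint's range is limited). The gripper opens to 85 mm and grips with 20 to 120 N. Pads are 22 mm wide; open, the fingers measure 114 mm over their backs; the gripper's body (76 mm by 85 mm) begins 54 mm behind the grasp point. The pads swing forward as they close: fully open they stand 13 mm farther back than shut.
Start: joints at [-1.033, 0.385, 0.008, 0, -1.194, -0.259], TCP at [172.018, -600.84, 248.312] pointing down, gripper open.
Joint ranges: [-3.14, 3.14], [-1.21, 2.06], [-1.07, 1.41], [-3.16, 2.05], [-2.99, -0.16], [-3.1, 3.1]. Speed limits (rad/s): [2.79, 2.79, 3.14, 3.14, 3.14, 3.14].

INTERFACE

Orientations are given as a unit quaternion [x, y, z, w].
In Python, from bench import arm gives the robot as it stands.
- The arm moves only by the shell command python3 jog.py 'ROWS' [OPENING]. ROWS is rows parted by semicolons, their numbers by spaces, 1 to 10 of them, each of 6 numbers: dx, dy, dz in mm, then a rotation vector rx, ry, rz in rad; each row is the pose to reach, as a shift and turn from the pose commanded when the command began, along the tool's axes at that moment; what a row does not reach only later rows make up. A row lasts 1/10 s, in which the tool goes at most 50 mm and 0.15 rad, less where a joint would pass 70% of its speed; a pose out of reach is approached as far as the arm can. OPENING is the finger opening in mm, set as the command begins (- or left out keeps the last). The fingers move at their own pace and stop on an object; the grip force is fixed at half the most. Time passes only in rows, so rows that do not move let the fingers close. It prints the time, the measured TCP pose, the force, the opening and the grip force at its end.
- arm.read_state(): the state, without advancing time (a new reading comes with each control period).
- arm.get_image(name): name is "scene" or "top" or "wrist"; returns the picture (400x640x3 uint8, blue, green, red); there is no depth.
- arm.get_calibration(name): a dict with "K" (3x3 intrinsics, pixels), "rvec" (rotation vector, rad) and "tvec" (3), from world to camera coordinates, as OpenCV has them. Camera axes: x right, y down, z forward; pixel columns grow to the right and rows downward; lengths in mm; the calibration is good to about 2 mm. A picture is of the moment at which its call begins: read the wrist's pose just before it. get_calibration takes no time and is no camera call; for the wrist camera it gives the pose at the moment of the call.
- arm.job_done(): hands the job in; it is judged then, once.
The state is a dict: "clock": time; "joints": joint angles; "joint_vel": joint speeds; "joint_efforts": joint torques, N m; "position": TCP position; "ee_rot": TCP orientation; "contact_force": force on the tool from outside, world axes, zero at the start; "wrist_torque": the same for the moment, N m; "gripper_width": finger opening in mm; "grasp_force": force on a finger pad.
Only numpy, scipy, OpenCV 4.12 (cv2) and the standard library are available. Lean on these libraries where they do the work, as an engineer would, in place of code of your own. Each camera call takes 0.05 s, during which the arm holds its last target. There are 200 camera calls.

TASK

The table-top dish dryer has finished. Raise its clear hood all the way back to its stop, hang every dry mug from the dryer by its handle on the mug rack, one mug to a hook, and stand the washed mug that waits on the worktop mouth down in the emptied dryer; then lower the hood gently until it is fully shut. Do not let the hood slam at either end, do not drop a mug, and leave the glass, the pepper mill and the salt shaker where they are.

Things in the scene. Friction and masses are not known exactly. Their poses are not given: they have to be found in the camera images.
- dryer: table-top dish dryer, fixed: a white tray 182 mm deep (x) by 352 mm wide (y), walls 7 mm thick with their top 55 mm above the worktop, and a clear hood over it hinged along the back. Origin: under the centre of the tray, on the worktop; x points to the back (hinge side), y to the left along the tray. The shut hood reaches 130 mm above the worktop; raised, it stands upright behind the hinge line.
- dryer_in (a point): centre of the tray's inner floor, a flat wire rack 30 mm above the worktop; axes as the dryer's. The floor inside measures 168 mm (x) by 338 mm (y)
- hood (a joint): hood angle in rad: 0 shut on the tray, 1.60 (just past upright) fully back against its stop. The hood weighs 0.35 kg and its hinge is only lightly damped: let go between, it falls shut below about 1.1 rad and falls back onto the stop above that; left at either stop it stays there.
- hood_bar (a point): middle of the hood's handle: a round steel bar 12 mm thick and 130 mm long, parallel to the dryer's y, held 31 mm clear in front of the hood's front face by an arm at each end (110 mm free between the arms). 101 mm above the worktop when shut, 276 mm when the hood is back. It can be pinched from above at its middle and turns between the fingers as the hood swings.
- hood_hinge (a point): point on the hinge axis, middle of the tray's back edge, 56 mm above the worktop; the axis is the dryer's y, and the shut hood's bar lies 221 mm in front of it and 45 mm above it
- mug_rack: counter-top mug rack, fixed: a round steel bar along y, 320 mm long, 12 mm thick and 170 mm above the worktop, on two end posts, with three wire hooks toward the robot. Origin on the worktop 29 mm before the hook tips; x points from the hook tips to the bar, which lies at x = +137 mm, posts at y = +-160 mm.
- hook_left (a point): point on the centre line of the left hook (y = +130 mm on the rack), axes as the rack's: the hook is a 6 mm wire that runs level along x from the bar at x = +62 mm to x = -32 mm from this point and then bends up to its tip at x = -46 mm, 13 mm higher (17 mm with its bead); 170 mm above the worktop
- hook_mid (a point): point on the centre line of the middle hook (y = 0 mm on the rack), axes as the rack's: the hook is a 6 mm wire that runs level along x from the bar at x = +62 mm to x = -32 mm from this point and then bends up to its tip at x = -46 mm, 13 mm higher (17 mm with its bead); 170 mm above the worktop
- hook_right (a point): point on the centre line of the right hook (y = -130 mm on the rack), axes as the rack's: the hook is a 6 mm wire that runs level along x from the bar at x = +62 mm to x = -32 mm from this point and then bends up to its tip at x = -46 mm, 13 mm higher (17 mm with its bead); 170 mm above the worktop
- mug_a: dry mug, mouth down in the dryer at first (two or three there; absent: None): plain white mug, 60 mm across, 72 tall, 0.16 kg, foot up when mouth down. Origin: centre of the mouth's rim; z from mouth to foot (up when mouth down); x from the axis to its one handle, a 9 mm round ear in the x-z plane reaching 65 mm from the axis, 10 to 64 mm from the mouth. Grip across the body
- mug_a_eye (a point): centre of the clear opening of this mug's handle, 43 mm from the mug's axis and 37 mm from the mouth; the opening is 26 mm wide (30 to 56 mm from the axis) and about 36 mm high (19 to 55 mm from the mouth); axes as the mug's
- mug_b: dry mug, mouth down in the dryer at first (two or three there; absent: None): plain white mug, 60 mm across, 72 tall, 0.16 kg, foot up when mouth down. Origin: centre of the mouth's rim; z from mouth to foot (up when mouth down); x from the axis to its one handle, a 9 mm round ear in the x-z plane reaching 65 mm from the axis, 10 to 64 mm from the mouth. Grip across the body
- mug_b_eye (a point): centre of the clear opening of this mug's handle, 43 mm from the mug's axis and 37 mm from the mouth; the opening is 26 mm wide (30 to 56 mm from the axis) and about 36 mm high (19 to 55 mm from the mouth); axes as the mug's
- mug_c: dry mug, mouth down in the dryer at first (two or three there; absent: None): plain white mug, 60 mm across, 72 tall, 0.16 kg, foot up when mouth down. Origin: centre of the mouth's rim; z from mouth to foot (up when mouth down); x from the axis to its one handle, a 9 mm round ear in the x-z plane reaching 65 mm from the axis, 10 to 64 mm from the mouth. Grip across the body
- mug_c_eye (a point): centre of the clear opening of this mug's handle, 43 mm from the mug's axis and 37 mm from the mouth; the opening is 26 mm wide (30 to 56 mm from the axis) and about 36 mm high (19 to 55 mm from the mouth); axes as the mug's
- washed_mug: washed mug, mouth down on the worktop at first: plain white mug, 60 mm across, 72 tall, 0.16 kg, foot up when mouth down. Origin: centre of the mouth's rim; z from mouth to foot (up when mouth down); x from the axis to its one handle, a 9 mm round ear in the x-z plane reaching 65 mm from the axis, 10 to 64 mm from the mouth. Grip across the body
- glass: bystander: clear tumbler, 81 mm wide, 93 mm tall; origin at the centre of its foot
- pepper_mill: bystander: dark wooden pepper mill, 58 mm wide, 170 mm tall; origin at the centre of its foot
- salt_shaker: bystander: glass salt shaker, 44 mm wide, 90 mm tall; origin at the centre of its foot

How it is judged (in metres and radians):
On the way, in this order (a step that is already met when the one before it is completed fails the run):
1. the hood is raised back to its stop (value of joint hood above 1.52 rad), for 0.2 s.
2. with the hood back, every dry mug hangs on a hook of its own and the washed mug stands mouth down in the dryer (value of joint hood above 1.45 rad and ((x of mug_a_eye in the frame of hook_left between -0.05 and 0.06 m and y of mug_a_eye in the frame of hook_left between -0.024 and 0.024 m and z of mug_a_eye in the frame of hook_left between -0.03 and 0.012 m) or (x of mug_a_eye in the frame of hook_mid between -0.05 and 0.06 m and y of mug_a_eye in the frame of hook_mid between -0.024 and 0.024 m and z of mug_a_eye in the frame of hook_mid between -0.03 and 0.012 m) or (x of mug_a_eye in the frame of hook_right between -0.05 and 0.06 m and y of mug_a_eye in the frame of hook_right between -0.024 and 0.024 m and z of mug_a_eye in the frame of hook_right between -0.03 and 0.012 m)) and ((x of mug_b_eye in the frame of hook_left between -0.05 and 0.06 m and y of mug_b_eye in the frame of hook_left between -0.024 and 0.024 m and z of mug_b_eye in the frame of hook_left between -0.03 and 0.012 m) or (x of mug_b_eye in the frame of hook_mid between -0.05 and 0.06 m and y of mug_b_eye in the frame of hook_mid between -0.024 and 0.024 m and z of mug_b_eye in the frame of hook_mid between -0.03 and 0.012 m) or (x of mug_b_eye in the frame of hook_right between -0.05 and 0.06 m and y of mug_b_eye in the frame of hook_right between -0.024 and 0.024 m and z of mug_b_eye in the frame of hook_right between -0.03 and 0.012 m)) and ((x of mug_c_eye in the frame of hook_left between -0.05 and 0.06 m and y of mug_c_eye in the frame of hook_left between -0.024 and 0.024 m and z of mug_c_eye in the frame of hook_left between -0.03 and 0.012 m) or (x of mug_c_eye in the frame of hook_mid between -0.05 and 0.06 m and y of mug_c_eye in the frame of hook_mid between -0.024 and 0.024 m and z of mug_c_eye in the frame of hook_mid between -0.03 and 0.012 m) or (x of mug_c_eye in the frame of hook_right between -0.05 and 0.06 m and y of mug_c_eye in the frame of hook_right between -0.024 and 0.024 m and z of mug_c_eye in the frame of hook_right between -0.03 and 0.012 m)) and distance between mug_a_eye and mug_b_eye above 0.075 m and distance between each of mug_a_eye, mug_b_eye and mug_c_eye above 0.075 m and x of washed_mug in the frame of dryer_in between -0.055 and 0.055 m and y of washed_mug in the frame of dryer_in between -0.145 and 0.145 m and z of washed_mug in the frame of dryer_in between -0.006 and 0.01 m and angle between washed_mug's own z axis and vertical below 0.12 rad and contact force between each of mug_a, mug_b, mug_c, washed_mug and the fingers below 0.1 N), for 0.2 s.
At the end, for the whole second after the job is handed in: Hood shut (within 0.03 rad); every dry mug hangs by its handle on its own hook (centre of the handle's opening within 24 mm beside, 30 mm below or 12 mm above the wire); the washed mug stands mouth down on the dryer's rack; all mugs released and at rest (value of joint hood below 0.03 rad and ((x of mug_a_eye in the frame of hook_left between -0.05 and 0.06 m and y of mug_a_eye in the frame of hook_left between -0.024 and 0.024 m and z of mug_a_eye in the frame of hook_left between -0.03 and 0.012 m) or (x of mug_a_eye in the frame of hook_mid between -0.05 and 0.06 m and y of mug_a_eye in the frame of hook_mid between -0.024 and 0.024 m and z of mug_a_eye in the frame of hook_mid between -0.03 and 0.012 m) or (x of mug_a_eye in the frame of hook_right between -0.05 and 0.06 m and y of mug_a_eye in the frame of hook_right between -0.024 and 0.024 m and z of mug_a_eye in the frame of hook_right between -0.03 and 0.012 m)) and ((x of mug_b_eye in the frame of hook_left between -0.05 and 0.06 m and y of mug_b_eye in the frame of hook_left between -0.024 and 0.024 m and z of mug_b_eye in the frame of hook_left between -0.03 and 0.012 m) or (x of mug_b_eye in the frame of hook_mid between -0.05 and 0.06 m and y of mug_b_eye in the frame of hook_mid between -0.024 and 0.024 m and z of mug_b_eye in the frame of hook_mid between -0.03 and 0.012 m) or (x of mug_b_eye in the frame of hook_right between -0.05 and 0.06 m and y of mug_b_eye in the frame of hook_right between -0.024 and 0.024 m and z of mug_b_eye in the frame of hook_right between -0.03 and 0.012 m)) and ((x of mug_c_eye in the frame of hook_left between -0.05 and 0.06 m and y of mug_c_eye in the frame of hook_left between -0.024 and 0.024 m and z of mug_c_eye in the frame of hook_left between -0.03 and 0.012 m) or (x of mug_c_eye in the frame of hook_mid between -0.05 and 0.06 m and y of mug_c_eye in the frame of hook_mid between -0.024 and 0.024 m and z of mug_c_eye in the frame of hook_mid between -0.03 and 0.012 m) or (x of mug_c_eye in the frame of hook_right between -0.05 and 0.06 m and y of mug_c_eye in the frame of hook_right between -0.024 and 0.024 m and z of mug_c_eye in the frame of hook_right between -0.03 and 0.012 m)) and distance between mug_a_eye and mug_b_eye above 0.075 m and distance between each of mug_a_eye, mug_b_eye and mug_c_eye above 0.075 m and x of washed_mug in the frame of dryer_in between -0.055 and 0.055 m and y of washed_mug in the frame of dryer_in between -0.145 and 0.145 m and z of washed_mug in the frame of dryer_in between -0.006 and 0.01 m and angle between washed_mug's own z axis and vertical below 0.12 rad and contact force between each of mug_a, mug_b, mug_c, washed_mug and the fingers below 0.1 N and linear speed of each of mug_a, mug_b, mug_c, washed_mug below 0.15 m/s); the robot touches nothing.
It fails at once if the hood slams shut (faster than 1.5 rad/s in its last 0.25 rad) (value of joint hood below 0.25 rad and velocity of joint hood below -1.5 rad/s).
It fails at once if the hood is thrown back against its stop (faster than 1.5 rad/s in its last 0.25 rad) (value of joint hood above 1.35 rad and velocity of joint hood above 1.5 rad/s).
It fails at once if a mug is dropped (faster than 1.3 m/s within 70 mm of the worktop) ((height (world z) of mug_a below 0.07 m and linear speed of mug_a above 1.3 m/s) or (height (world z) of mug_b below 0.07 m and linear speed of mug_b above 1.3 m/s) or (height (world z) of mug_c below 0.07 m and linear speed of mug_c above 1.3 m/s) or (height (world z) of washed_mug below 0.07 m and linear speed of washed_mug above 1.3 m/s)).
It fails at once if the glass, the pepper mill or the salt shaker is shifted by more than 40 mm or tipped over (distance of any of glass, pepper_mill, salt_shaker from where it was at the start of the episode above 0.04 m or angle between any of glass, pepper_mill, salt_shaker's own z axis and vertical above 0.5 rad).
Of mug_a, mug_b, mug_c only 2 to 3 are there at a start; the rules pass over those that are not, and their reading is None.
At some moment in a run one of washed_mug may be knocked a few centimetres aside while the robot is not near it.
It also fails if it takes over 210 s, if anything falls off the work surface, if the arm or the gripper's body presses on something with over 40 N, if the wrist force passes 120 N, or if a joint passes its speed limit or range.

## Working session

There is one attempt and no reset: what is moved stays moved. The work goes in short steps, Python scripts to look and compute and a shell command to move; the robot and the scene stay as the last step left them, time stands still between calls to the robot, and variables do not carry over. Pictures are saved under pics/ and viewed, at most 14 in all, crops included, and the job is handed in when it is done.

```bash
ls; mkdir -p pics; python3 - <<'E'
from bench import arm
import cv2
s=arm.read_state();print(s)
for n in("scene","top"):
    cv2.imwrite(f"pics/{n}0.png",arm.get_image(n)); c=arm.get_calibration(n);print(n,c)
print(arm.get_calibration("wrist"))
E
```

```text
bench.py
jog.py
pics
{'clock': 0.0, 'joints': array([-1.03340871e+00,  3.85582780e-01,  6.60283217e-03, -4.89313838e-04,
       -1.19401670e+00, -2.58594525e-01]), 'joint_vel': array([-3.38215469e-04,  1.35594348e-03,  7.13477455e-04, -1.75103060e-03,
        6.46604522e-05,  3.45625220e-04]), 'joint_efforts': array([-3.31609508e-04, -3.92286694e+01,  1.88407373e+01,  4.18638155e+00,
       -4.61490912e-03, -5.85793558e-06]), 'position': array([ 171.85466555, -600.32756385,  247.19816415]), 'ee_rot': array([-1.38856059e-01,  9.90311937e-01,  1.10230569e-03, -2.16763325e-04]), 'contact_force': array([ 0.24811353, -0.39784891, -0.63526513]), 'wrist_torque': array([ 0.03929503, -0.00731683, -0.02821724]), 'grasp_force': 0.0, 'gripper_width': 85.54441076807261}
scene {'K': array([[488.86696668,   0.        , 314.29060232],
       [  0.        , 488.86696668, 203.2131438 ],
       [  0.        ,   0.        ,   1.        ]]), 'rvec': array([ 0.85758025, -2.31232098,  1.30754405]), 'tvec': array([ 421.14515069,  274.96990438, 1193.40460649])}
top {'K': array([[408.0572657 ,   0.        , 319.87794034],
       [  0.        , 408.0572657 , 195.45429602],
       [  0.        ,   0.        ,   1.        ]]), 'rvec': array([ 1.71670067, -2.34893383,  0.39345887]), 'tvec': array([ 166.91398796,  529.02285568, 1365.114795  ])}
{'K': array([[281.69206598,   0.        , 319.67292068],
       [  0.        , 281.69206598, 198.5617523 ],
       [  0.        ,   0.        ,   1.        ]]), 'rvec': array([-1.77624924, -2.35157814, -0.35018461]), 'tvec': array([623.33334966, -39.16507181, 380.39528777])}
```
View pics/scene0.png

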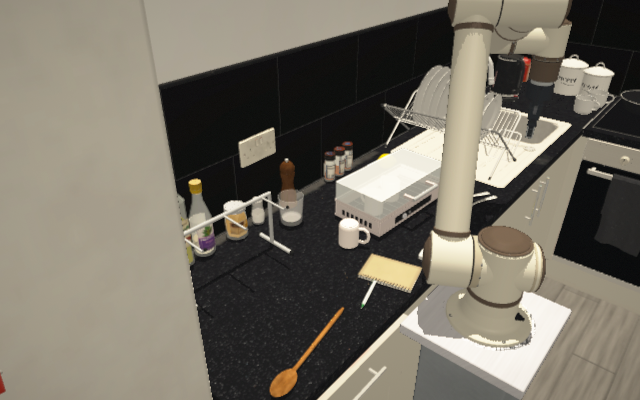

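View pics/top0.png

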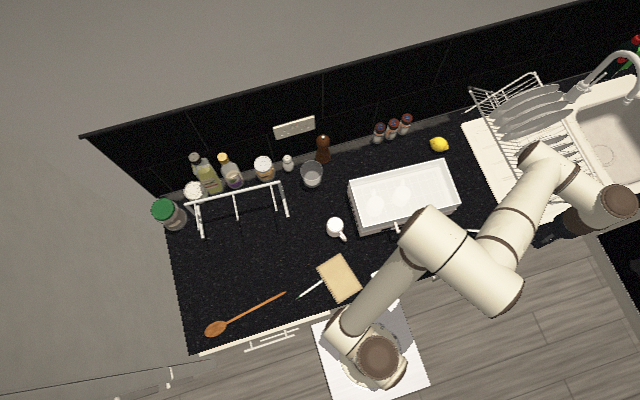

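The scene view shows the rack at about (235,225), the washed mug at (348,233) and the dryer at (390,190). In the top view the rack is at (240,200), the mug at (335,228), the dryer at (405,195), the glass at (312,175), the salt at (288,163) and the mill at (323,148). I'll enlarge both views to pick points.

```bash
cat > h.py <<'E'
import numpy as np,cv2
from bench import arm
from scipy.spatial.transform import Rotation as R
def cal(n):
    c=arm.get_calibration(n); return c["K"],cv2.Rodrigues(c["rvec"])[0],c["tvec"]
def ray(n,u,v,c=None):
    K,Rm,t=c or cal(n); d=Rm.T@np.linalg.inv(K)@np.array([u,v,1.]); return -Rm.T@t,d/np.linalg.norm(d)
def plane(n,u,v,z,c=None):
    o,d=ray(n,u,v,c); return o+d*(z-o[2])/d[2]
def tri(rs):
    A=sum(np.eye(3)-np.outer(d,d) for o,d in rs); b=sum((np.eye(3)-np.outer(d,d))@o for o,d in rs)
    return np.linalg.solve(A,b)
def proj(n,P,c=None):
    K,Rm,t=c or cal(n); q=(Rm@np.atleast_2d(P).T).T+t; q=q@K.T; return q[:,:2]/q[:,2:]
def crop(img,x0,y0,x1,y1,s,f):
    cv2.imwrite(f,cv2.resize(img[y0:y1,x0:x1],None,fx=s,fy=s,interpolation=cv2.INTER_CUBIC))
def tool(Pw=None):  # world shift to tool axes
    s=arm.read_state(); return s["position"],R.from_quat(s["ee_rot"]).as_matrix()
E
python3 - <<'E'
from h import *
a=cv2.imread("pics/top0.png");b=cv2.imread("pics/scene0.png")
A=cv2.resize(a[135:250,160:470],None,fx=2.55,fy=2.55,interpolation=2)
B=cv2.resize(b[150:300,180:450],None,fx=2,fy=2,interpolation=2)
A=cv2.resize(a[135:250,165:475],(775,288),interpolation=2)
C=np.zeros((288+300,775,3),np.uint8);C[:288]=A;C[288:,:540]=B
cv2.imwrite("pics/c0.png",C)
E
```

View pics/c0.png

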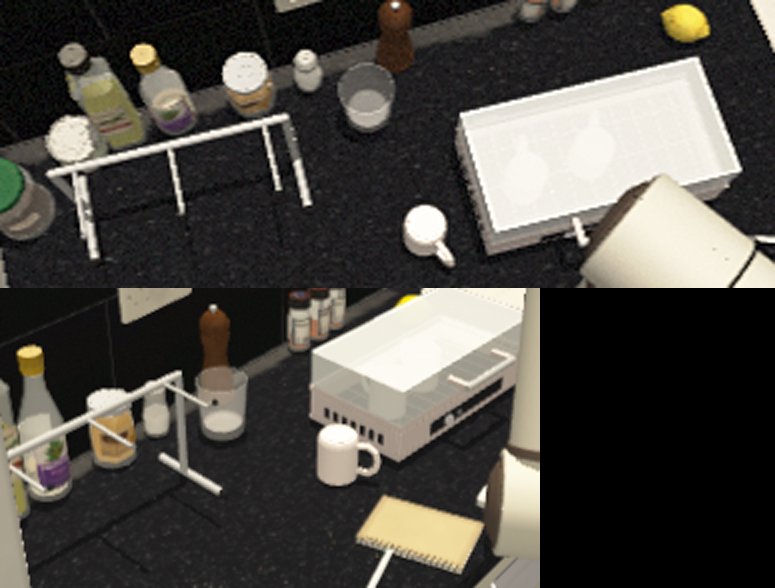

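The enlarged pictures show the rack bar ends in the top view at (185,204.6) and (279.8,182.6), and the washed mug's foot centre near (335,227). Two mugs are visible in the dryer, at about (374,204) and (401,196); the arm hides its right part.

```bash
python3 - <<'E'
from h import *
np.set_printoptions(precision=1,suppress=True)
ct=lambda x,y:(165+x/2.5,135+y/2.5); cs=lambda x,y:(180+x/2,150+(y-288)/2)
T=lambda x,y,z:plane("top",*ct(x,y),z)
print("bar",T(50,174,170),T(287,119,170))
print("bar R tri",tri([ray("top",*ct(287,119)),ray("scene",*cs(180,376))]))
print("hook tips top m,r",T(182,210,185),T(279,187,185),"scene",plane("scene",*cs(131,443),185),plane("scene",*cs(215,402),185))
print("hood top BL BR FL",T(462,113,130),T(698,62,130),T(490,235,130))
print("tray bottom FL scene",plane("scene",*cs(398,459),0), "tray top FL(hood bottom)",plane("scene",*cs(404,390),130),plane("scene",*cs(313,351),130))
print("bar L tri",tri([ray("top",*ct(577,225)),ray("scene",*cs(453,380))]), plane("scene",*cs(453,380),101),plane("scene",*cs(512,354),101))
print("mug foot",T(428,225,72),"handle",T(448,260,37), "scene foot", plane("scene",*cs(338,432),72),"tri",tri([ray("top",*ct(426,224)),ray("scene",*cs(338,434))]))
print("glass",T(368,118,0),"salt",T(308,58,90),"mill",T(398,3,170))
print("dry mugs foot z102",T(527,175,102),T(592,150,102),"handle",T(521,150,67),T(594,122,67))
E
```

```text
bar [634.9 445.8 170. ] [613.9 122.  170. ]
bar R tri [614.8 122.  167.9]
hook tips top m,r [527.1 287.4 185. ] [518.7 158.2 185. ] scene [520.9 298.  185. ] [509.  161.2 185. ]
hood top BL BR FL [ 563.6 -115.   130. ] [ 534.8 -460.9  130. ] [385.2 -93.4 130. ]
tray bottom FL scene [ 395.4 -114.8    0. ] tray top FL(hood bottom) [ 387.6 -104.3  130. ] [ 561.7 -111.9  130. ]
bar L tri [ 369.5 -215.9  103.9] [ 373.6 -219.7  101. ] [ 345.9 -352.2  101. ]
mug foot [438.3 -24.9  72. ] handle [389.2 -39.8  37. ] scene foot [445.3 -26.2  72. ] tri [441.3 -22.3  71.9]
glass [646.    1.2  -0. ] salt [729.7  65.6  90. ] mill [735.5 -75.7 170. ]
dry mugs foot z102 [ 457.4 -176.6  102. ] [ 464.3 -276.8  102. ] handle [ 505.2 -189.4   67. ] [ 513.5 -306.1   67. ]
```

```bash
cat >> h.py <<'E'
def down(yaw):  # tool pointing down, closing axis y along world (-sin,cos)
    y=np.array([-np.sin(yaw),np.cos(yaw),0]); z=np.array([0,0,-1.]); return np.c_[np.cross(y,z),y,z]
def go(P,M,P0=None,M0=None):
    s=arm.read_state(); P0=s["position"] if P0 is None else P0; M0=R.from_quat(s["ee_rot"]).as_matrix() if M0 is None else M0
    d=M0.T@(np.array(P)-P0); r=R.from_matrix(M0.T@M).as_rotvec()
    print("GO",d.round(1),r.round(4),"rows",round(max(np.linalg.norm(d)/50,np.linalg.norm(r)/.15),1))
E
python3 - <<'E'
from h import *
np.set_printoptions(precision=3,suppress=True)
p,M=tool();K,Rm,t=cal("wrist"); print(M); print("cam in tool",M.T@(-Rm.T@t-p)); print("cam axes in tool",M.T@Rm.T)
for yaw in(-.083,-.083+np.pi,-.083-np.pi/2,-.083+np.pi/2): go([420,-275,400],down(yaw))
E
```

```text
[[-0.961 -0.275 -0.001]
 [-0.275  0.961  0.002]
 [ 0.     0.002 -1.   ]]
cam in tool [  73.338    0.339 -126.166]
cam axes in tool [[-0.001 -0.957 -0.289]
 [ 1.    -0.001  0.001]
 [-0.001 -0.289  0.957]]
GO [-328.   244.9 -152.2] [ 0.002 -0.001  0.362] rows 8.7
GO [-328.   244.9 -152.2] [ 0.001  0.003 -2.78 ] rows 18.5
GO [-328.   244.9 -152.2] [ 0.001 -0.002  1.932] rows 12.9
GO [-328.   244.9 -152.2] [ 0.002  0.001 -1.209] rows 8.7
```

```bash
r="-328 245 -152 0.002 -0.001 0.362"; python3 jog.py '-328 245 -152 0 0 0.362;-328 245 -152 0 0 0.362;-328 245 -152 0 0 0.362;-328 245 -152 0 0 0.362;-328 245 -152 0 0 0.362;-328 245 -152 0 0 0.362;-328 245 -152 0 0 0.362;-328 245 -152 0 0 0.362;-328 245 -152 0 0 0.362;-328 245 -152 0 0 0.362' 30; python3 jog.py '0 0 0 0 0 0;0 0 0 0 0 0;0 0 0 0 0 0'
python3 - <<'E'
from h import *
import pickle
c=cal("wrist");im=arm.get_image("wrist");cv2.imwrite("pics/w1.png",im);pickle.dump(c,open("w1.p","wb"))
E
```

```text
clock: 1.1
position: [422.5, -272.4, 402.0]
ee_rot: [0.039, 0.999, -0.0, 0.002]
contact_force: [0.0, -0.5, -0.1]
gripper_width: 29.9
grasp_force: 0.0
clock: 1.4
position: [419.1, -275.7, 399.6]
ee_rot: [0.042, 0.999, 0.0, -0.001]
contact_force: [0.0, 0.0, 0.6]
gripper_width: 30.1
grasp_force: 0.0
```

View pics/w1.png

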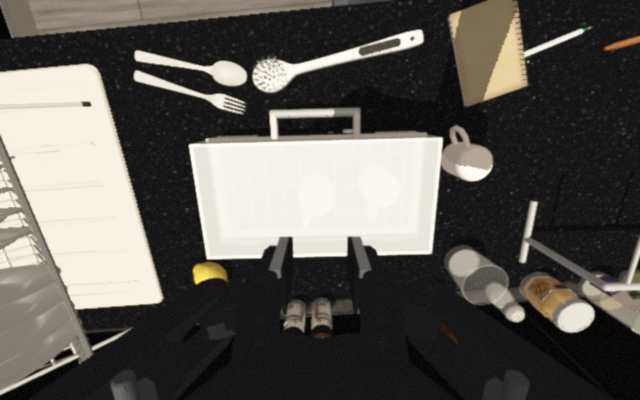

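The wrist view shows the hood's bar from about (272,112) to (359,110). Two dry mugs are in the dryer, at about (317,195) and (378,187), with their handles pointing down in the image. The washed mug is at (467,160).

```bash
python3 - <<'E'
from h import *
import pickle
np.set_printoptions(precision=1,suppress=True)
c=pickle.load(open("w1.p","rb"));W=lambda u,v,z:plane("wrist",u,v,z,c)
L=W(359,111,101);Rr=W(272,112.5,101);print("bar",Rr,L,(L+Rr)/2,"yaw",-np.arctan2(*(L-Rr)[:2]))
print("hood top back",W(206,258,130),W(433,255,130)," front",W(191,144,130),W(441,138,130))
im=cv2.imread("pics/top0.png");im2=cv2.imread("pics/w1.png")
crop(im2,170,90,520,300,2.2,"pics/w1c.png")
for z in(80,101,120): print(z,proj("top",(W(315.5,112,z))),proj("scene",(W(272,112.5,z),W(359,111,z))))
E
```

```text
bar [ 338.1 -336.8  101. ] [ 346.8 -211.7  101. ] [ 342.4 -274.3  101. ] yaw -0.06968554784644275
hood top back [ 545.8 -464.4  130. ] [ 571.4 -110.4  130. ]  front [ 370.4 -449.6  130. ] [ 392.  -104.6  130. ]
80 [[412.8 228.6]] [[435.7 190.9]
 [411.6 206.2]]
101 [[414. 227.]] [[435.8 185.5]
 [412.8 199.9]]
120 [[415.1 225.5]] [[436.  180.6]
 [413.8 194.1]]
```

View pics/w1c.png

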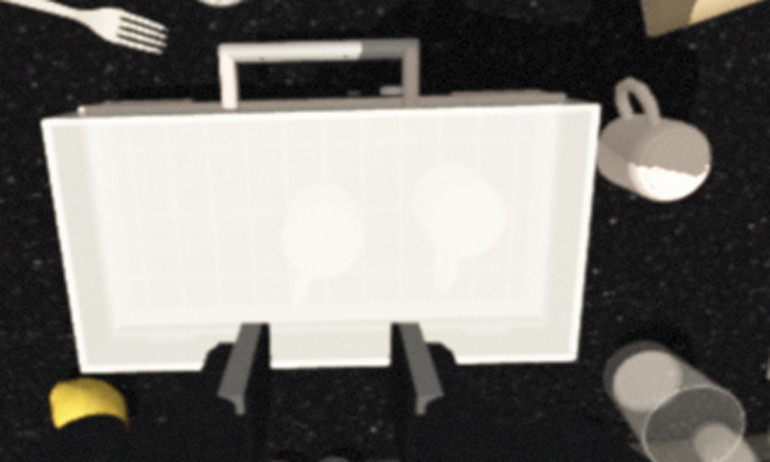

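```bash
python3 - <<'E'
from h import *
print(arm.read_state()["joints"].round(2))
for yaw in(-.07-np.pi/2,-.07+np.pi/2): go([341.5,-274.5,180],down(yaw))
E
```

```text
[-0.26  0.1  -0.   -0.   -1.47 -1.4 ]
GO [ 77.2  -5.3 219.8] [-8.0000e-04 -1.2000e-03  1.5557e+00] rows 10.4
GO [ 77.2  -5.3 219.8] [ 1.2000e-03 -8.0000e-04 -1.5859e+00] rows 10.6
```

```bash
python3 jog.py '77 -5 220 0 0 -1.586;77 -5 220 0 0 -1.586;77 -5 220 0 0 -1.586;77 -5 220 0 0 -1.586;77 -5 220 0 0 -1.586;77 -5 220 0 0 -1.586;77 -5 220 0 0 -1.586;77 -5 220 0 0 -1.586;77 -5 220 0 0 -1.586;77 -5 220 0 0 -1.586' 34; python3 jog.py '0 0 0 0 0 0;0 0 0 0 0 0;0 0 0 0 0 0'
python3 - <<'E'
from h import *
import pickle
c=cal("wrist");im=arm.get_image("wrist");cv2.imwrite("pics/w2.png",im);pickle.dump(c,open("w2.p","wb"))
go([341.5,-274.5,99],down(-.07+np.pi/2))
E
```

```text
clock: 2.45
position: [342.1, -274.3, 180.1]
ee_rot: [-0.652, 0.758, 0.0, -0.0]
contact_force: [-0.5, -0.7, -0.0]
gripper_width: 33.8
grasp_force: 0.0
clock: 2.75
position: [342.5, -273.8, 180.2]
ee_rot: [-0.65, 0.76, 0.0, -0.0]
contact_force: [-0.4, -0.2, 0.1]
gripper_width: 33.9
grasp_force: 0.0
GO [ 0.9  1.  81.3] [ 0.0001 -0.     -0.0861] rows 1.6
```

View pics/w2.png

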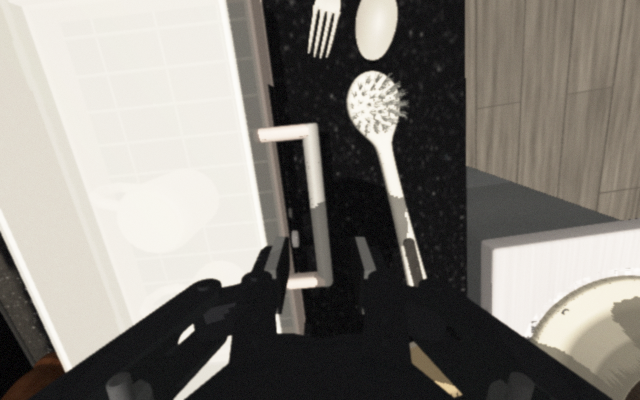

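The wrist view shows the bar as an upright line from about (313,126) to (324,286), between the open fingertips.

```bash
python3 - <<'E'
from h import *
import pickle
np.set_printoptions(precision=1,suppress=True)
c1,c2=[pickle.load(open(f"w{i}.p","rb")) for i in(1,2)]
a=tri([ray("",270.5,112.7,c1),ray("",313,126,c2)]);b=tri([ray("",359.5,112,c1),ray("",324,286,c2)])
print(a,b,(a+b)/2,-np.arctan2(*(b-a)[:2]));
A=plane("",313,126,101,c2);B=plane("",324,286,101,c2);print(A,B,(A+B)/2,-np.arctan2(*(B-A)[:2]))
go([(A+B)[0]/2,(A+B)[1]/2,99],down(-.075+np.pi/2))
E
```

```text
[ 337.6 -338.6  103.1] [ 348.6 -211.9  106.6] [ 343.1 -275.2  104.8] -0.08606379064148258
[ 337.2 -338.4  101. ] [ 349.4 -208.2  101. ] [ 343.3 -273.3  101. ] -0.09403099652774194
GO [-0.6 -0.6 81.3] [ 0.  -0.  -0.1] rows 1.6
```

```bash
python3 jog.py '0 0 40 0 0 -0.097;0 0 65 0 0 -0.097;0 0 81 0 0 -0.097;0 0 81 0 0 -0.097;0 0 81 0 0 -0.097'; python3 jog.py '0 0 0 0 0 0;0 0 0 0 0 0;0 0 0 0 0 0;0 0 0 0 0 0;0 0 0 0 0 0;0 0 0 0 0 0' 5
python3 - <<'E'
from h import *
p,M=tool();print(p,M.round(3))
b0=np.arctan2(45,221);yaw=-.078;X=np.array([np.cos(yaw),np.sin(yaw),0])
P0=np.array([343.2,-274,101])
for th in np.arange(.1,1.61,.1):
    d=X*(221-225.5*np.cos(th+b0))+np.array([0,0,225.5*np.sin(th+b0)-45]); print(round(th,2),(M.T@d).round(0))
E
```

```text
clock: 3.3
position: [342.0, -273.6, 103.0]
ee_rot: [-0.687, 0.727, -0.0, -0.0]
contact_force: [-13.0, 9.9, 34.3]
gripper_width: 33.8
grasp_force: 18.0
clock: 3.9
position: [343.7, -274.2, 101.7]
ee_rot: [-0.687, 0.727, -0.001, 0.0]
contact_force: [-4.1, 3.8, 17.4]
gripper_width: 10.0
grasp_force: 58.6
[ 343.66653456 -274.22940371  101.65600299] [[-0.057 -0.998  0.002]
 [-0.998  0.057 -0.002]
 [ 0.002 -0.002 -1.   ]]
0.1 [  0.  -6. -22.]
0.2 [  0. -13. -43.]
0.3 [  1. -23. -63.]
0.4 [  1. -35. -82.]
0.5 [   1.  -49. -100.]
0.6 [   2.  -64. -117.]
0.7 [   2.  -81. -132.]
0.8 [   2. -100. -145.]
0.9 [   3. -119. -156.]
1.0 [   3. -140. -165.]
1.1 [   4. -161. -172.]
1.2 [   4. -183. -177.]
1.3 [   5. -206. -180.]
1.4 [   5. -228. -180.]
1.5 [   6. -251. -178.]
1.6 [   6. -273. -174.]
```

```bash
python3 jog.py '0 -2 -10 0 0 0;0 -6 -22 0 0 0;0 -9 -32 0 0 0;0 -13 -43 0 0 0;0 -13 -43 0 0 0'; python3 - <<'E'
from h import *
cv2.imwrite("pics/s2.png",arm.get_image("scene"))
a=cv2.imread("pics/s2.png");crop(a,300,120,500,260,3,"pics/s2c.png")
E
```

```text
clock: 4.4
position: [355.9, -274.8, 143.3]
ee_rot: [-0.687, 0.727, -0.0, -0.0]
contact_force: [-2.3, -5.0, -1.4]
gripper_width: 10.2
grasp_force: 58.4
```

View pics/s2c.png

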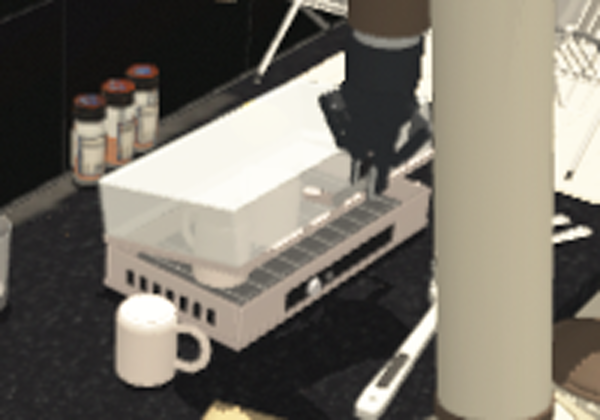

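The crop shows the gripper holding the bar and the hood raised about 0.2 rad. I'll go on along the arc.

```bash
python3 jog.py '0 -6 -12 0 0 0;1 -12 -24 0 0 0;1 -19 -35 0 0 0;1 -28 -46 0 0 0;1 -36 -57 0 0 0;1 -45 -67 0 0 0;2 -54 -77 0 0 0;2 -64 -86 0 0 0;2 -75 -94 0 0 0;2 -87 -102 0 0 0'
python3 - <<'E'
from h import *
p,M=tool()
b0=np.arctan2(45,221);yaw=-.078;X=np.array([np.cos(yaw),np.sin(yaw),0])
f=lambda th:M.T@(X*(221-225.5*np.cos(th+b0))+np.array([0,0,225.5*np.sin(th+b0)-45]))
for th in np.arange(.86,1.63,.06): print(round(th,2),(f(th)-f(.8)).round(0))
E
```

```text
clock: 5.45
position: [435.2, -279.6, 245.1]
ee_rot: [-0.686, 0.727, 0.008, -0.005]
contact_force: [-18.0, 8.3, 18.6]
gripper_width: 9.6
grasp_force: 58.9
0.86 [  0. -11.  -7.]
0.92 [  0. -23. -14.]
0.98 [  1. -36. -19.]
1.04 [  1. -48. -24.]
1.1 [  1. -61. -29.]
1.16 [  1. -74. -32.]
1.22 [  2. -87. -35.]
1.28 [   2. -101.  -37.]
1.34 [   2. -114.  -38.]
1.4 [   2. -128.  -38.]
1.46 [   3. -141.  -37.]
1.52 [   3. -155.  -36.]
1.58 [   3. -168.  -34.]
```

```bash
python3 jog.py '0 -9 -9 0 0 0;0 -21 -16 0 0 0;1 -34 -21 0 0 0;1 -46 -26 0 0 0;1 -59 -31 0 0 0;1 -72 -34 0 0 0;2 -85 -37 0 0 0;2 -99 -39 0 0 0;2 -112 -40 0 0 0;2 -112 -40 0 0 0'
```

```text
clock: 6.45
position: [556.3, -287.6, 285.0]
ee_rot: [-0.687, 0.726, -0.0, 0.002]
contact_force: [-0.4, 6.0, 5.8]
gripper_width: 9.6
grasp_force: 62.0
```

```bash
python3 jog.py '0 -9 0 0 0 0;0 -18 1 0 0 0;0 -27 1 0 0 0;0 -36 2 0 0 0;1 -44 3 0 0 0;1 -51 4 0 0 0;1 -57 5 0 0 0;1 -60 5 0 0 0;1 -61 5 0 0 0;1 -61 5 0 0 0'
```

```text
clock: 7.45
position: [615.0, -291.0, 278.3]
ee_rot: [-0.687, 0.726, 0.003, 0.001]
contact_force: [0.4, 7.3, 2.8]
gripper_width: 9.4
grasp_force: 63.4
```

```bash
python3 jog.py '0 -4 1 0 0 0;0 -8 1 0 0 0;0 -8 1 0 0 0'
```

```text
clock: 7.75
position: [615.8, -291.0, 278.1]
ee_rot: [-0.687, 0.727, 0.01, -0.005]
contact_force: [-18.0, 12.1, 11.3]
gripper_width: 9.6
grasp_force: 64.2
```

```bash
python3 jog.py '0 8 0 0 0 0;0 8 0 0 0 0;0 8 0 0 0 0;0 8 0 0 0 0' 36; python3 jog.py '0 0 -50 0 0 0;0 0 -100 0 0 0;0 0 -120 0 0 0;0 0 -120 0 0 0'
python3 - <<'E'
from h import *
go([390,-230,400],down(-.078))
E
```

```text
clock: 8.15
position: [615.5, -294.2, 277.7]
ee_rot: [-0.687, 0.727, 0.0, 0.0]
contact_force: [-0.2, -1.0, -0.9]
gripper_width: 35.9
grasp_force: 0.0
clock: 8.55
position: [616.3, -294.9, 403.0]
ee_rot: [-0.687, 0.727, -0.004, 0.002]
contact_force: [0.8, -0.7, -0.1]
gripper_width: 36.1
grasp_force: 0.0
GO [-51.8 229.7   0.8] [-0.0091  0.0052  1.5915] rows 10.6
```

```bash
python3 jog.py '-52 230 1 0 0 1.59;-52 230 1 0 0 1.59;-52 230 1 0 0 1.59;-52 230 1 0 0 1.59;-52 230 1 0 0 1.59;-52 230 1 0 0 1.59;-52 230 1 0 0 1.59;-52 230 1 0 0 1.59;-52 230 1 0 0 1.59;-52 230 1 0 0 1.59' 85;  python3 jog.py '0 0 0 0 0 0.05;0 0 0 0 0 0.05;0 0 0 0 0 0.05'
python3 - <<'E'
from h import *
import pickle
c=cal("wrist");im=arm.get_image("wrist");cv2.imwrite("pics/w3.png",im);pickle.dump(c,open("w3.p","wb"))
top=arm.get_image("top");cv2.imwrite("pics/top3.png",top);sc=arm.get_image("scene");cv2.imwrite("pics/scene3.png",sc)
g=cv2.createCLAHE(4,(6,6)).apply(cv2.cvtColor(im,6))
x0=int(proj("",[460,-460,60],c)[0,0]);print(proj("",[[470,-450,55],[470,-110,55],[380,-280,55],[550,-280,55]],c))
cv2.imwrite("pics/w3c.png",cv2.resize(g[60:300,160:500],(782,552),interpolation=2))
E
```

```text
clock: 9.55
position: [388.3, -228.9, 395.9]
ee_rot: [-0.004, 1.0, 0.001, -0.001]
contact_force: [-0.2, -0.5, -0.2]
gripper_width: 84.8
grasp_force: 0.0
clock: 9.85
position: [388.4, -229.1, 396.4]
ee_rot: [0.018, 1.0, 0.0, -0.001]
contact_force: [0.7, 0.2, 0.3]
gripper_width: 85.0
grasp_force: 0.0
[[194.98885952 210.9057069 ]
 [388.97444813 204.10820406]
 [288.16341378 156.06454566]
 [294.51887983 248.92256386]]
```

View pics/w3c.png

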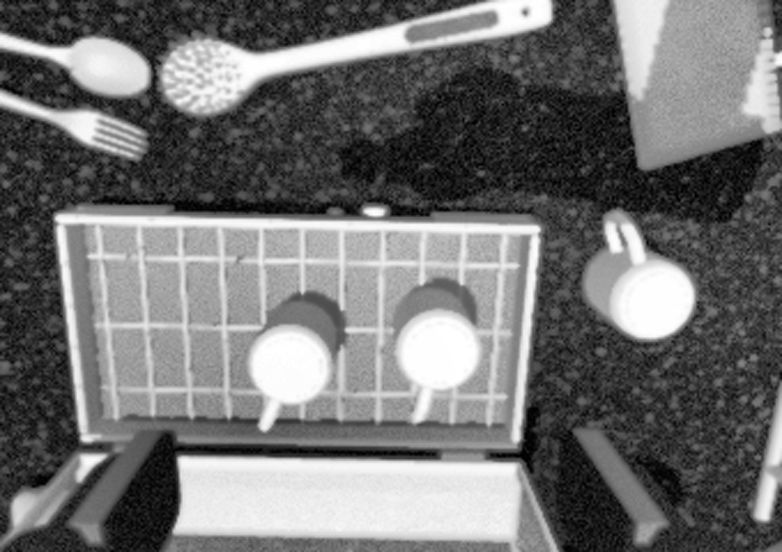

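The enhanced wrist view shows exactly two dry mugs, with feet in crop pixels at (291,365) and (438,349) and handles ending at (265,428) and (419,420). The washed mug's foot is at (652,300). The tray rim corners are (58,216), (539,230), (517,440) and (83,443).

```bash
python3 - <<'E'
from h import *
import pickle
np.set_printoptions(precision=1,suppress=True)
c=pickle.load(open("w3.p","rb"));W=lambda x,y,z:plane("",160+x/2.3,60+y/2.3,z,c)
q=[W(*p,55) for p in((58,216),(539,230),(517,440),(83,443))];print(*q,sum(q)/4)
for f,h,z in(((291,365),(265,428),102),((438,349),(419,420),102),((652,300),(616,214),72)):
    F=W(*f,z);H=W(*h,z-25);d=(H-F)[:2];print("foot",F,"handle",H,np.linalg.norm(d),"dir",np.arctan2(d[1],d[0]))
    print("  top px",proj("top",F),"scene",proj("scene",F))
for f in("top3","scene3"): 
    im=cv2.imread(f"pics/{f}.png")
a=cv2.imread("pics/top3.png");b=cv2.imread("pics/scene3.png")
C=np.zeros((600,800,3),np.uint8);C[:300,:]=cv2.resize(a[140:260,165:485],(800,300),interpolation=2);C[300:,:600]=cv2.resize(b[140:260,240:480],(600,300),interpolation=2)
cv2.imwrite("pics/c3.png",C)
E
```

```text
[ 370.2 -449.8   55. ] [ 393.  -103.7   55. ] [ 561.  -114.6   55. ] [ 550.7 -461.2   55. ] [ 468.7 -282.3   55. ]
foot [ 472.9 -284.   102. ] handle [ 532.3 -310.7   77. ] 65.10237456832641 dir -0.42183397073354106
  top px [[402.8 192.2]] scene [[390.7 178.3]]
foot [ 464.9 -182.2  102. ] handle [ 530.  -194.2   77. ] 66.16749442230751 dir -0.18212188925310444
  top px [[376.6 202.6]] scene [[374.8 190.8]]
foot [443.9 -24.7  72. ] handle [384.6 -45.8  47. ] 62.84313162756753 dir -2.800298384304014
  top px [[335.7 223.6]] scene [[349.1 222.4]]
```

View pics/c3.png

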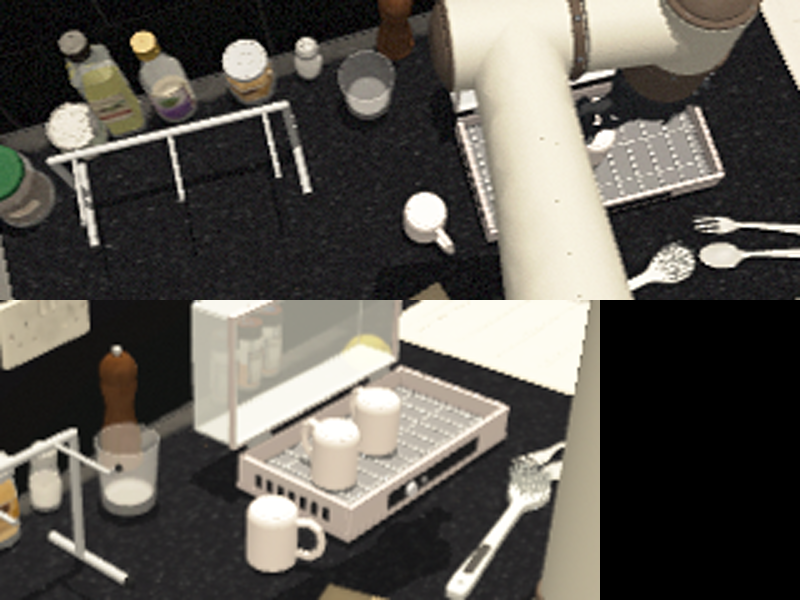

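The lower scene crop shows both dry mugs' feet at (374,191) and (391,178), within about 1 px of what the wrist measurement predicts, so positions and heights agree. I'll take the left mug (465,-182) first.

```bash
python3 - <<'E'
from h import *
print(arm.read_state()["joints"].round(2))
go([465,-182.2,180],down(-.18))
E
```

```text
[-0.17  0.   -0.11 -0.   -1.46 -1.44]
GO [-75.   49.6 216.9] [ 0.0002 -0.0005  0.1444] rows 4.7
```

```bash
python3 jog.py '-75 50 217 0 0 0.144;-75 50 217 0 0 0.144;-75 50 217 0 0 0.144;-75 50 217 0 0 0.144;-75 50 217 0 0 0.144;-75 50 217 0 0 0.144;-75 50 217 0 0 0.144;-75 50 217 0 0 0.144' 85
python3 - <<'E'
from h import *
go([465,-182.2,80],down(-.18))
E
```

```text
clock: 10.8
position: [466.0, -182.3, 182.3]
ee_rot: [0.09, 0.996, -0.0, 0.002]
contact_force: [0.7, 0.3, -0.2]
gripper_width: 85.3
grasp_force: 0.0
GO [  1.4  -0.  102.3] [-0.0001  0.0036  0.    ] rows 2.0
```

```bash
python3 jog.py '1 0 45 0 0 0;1 0 80 0 0 0;1 0 101 0 0 0;1 0 101 0 0 0'; python3 jog.py '0 0 0 0 0 0;0 0 0 0 0 0;0 0 0 0 0 0;0 0 0 0 0 0;0 0 0 0 0 0' 40; python3 jog.py '0 0 -20 0 0 0;0 0 -60 0 0 0;0 0 -110 0 0 0;0 0 -160 0 0 0;0 0 -210 0 0 0;0 0 -210 0 0 0;0 0 -210 0 0 0'
python3 - <<'E'
from h import *
np.set_printoptions(precision=1,suppress=True)
print(arm.read_state()["joints"])
yr=-.065;X=np.array([np.cos(yr),np.sin(yr),0]);Y=np.array([-np.sin(yr),np.cos(yr),0])
bar=np.array([624.4,283.9,170]);
for k in(130,0): 
    h=bar-62*X+k*Y; print("hook",h); P=h-43*Y-105*X; P[2]=300; print(P)
    if k: go(P,down(np.pi/2+yr))
E
```

```text
clock: 11.2
position: [463.0, -182.0, 78.6]
ee_rot: [0.09, 0.996, 0.0, -0.001]
contact_force: [-0.5, -0.9, -0.4]
gripper_width: 85.1
grasp_force: 0.0
clock: 11.7
position: [465.9, -182.0, 82.3]
ee_rot: [0.09, 0.996, -0.0, 0.003]
contact_force: [-1.2, 0.1, 5.6]
gripper_width: 56.7
grasp_force: 63.5
clock: 12.4
position: [464.2, -181.5, 291.8]
ee_rot: [0.09, 0.996, 0.001, 0.003]
contact_force: [-0.6, 0.2, -2.1]
gripper_width: 56.7
grasp_force: 64.4
[-0.   0.1 -0.2 -0.  -1.2 -1.7]
hook [571.  417.7 170. ]
[463.4 381.6 300. ]
GO [101.9 553.8  -7.9] [-0.   0.  -1.7] rows 11.3
hook [562.5 287.9 170. ]
[455.  251.8 300. ]
```

```bash
python3 jog.py '102 554 -8 0 0 -1.685;102 554 -8 0 0 -1.685;102 554 -8 0 0 -1.685;102 554 -8 0 0 -1.685;102 554 -8 0 0 -1.685;102 554 -8 0 0 -1.685;102 554 -8 0 0 -1.685;102 554 -8 0 0 -1.685;102 554 -8 0 0 -1.685;102 554 -8 0 0 -1.685'
python3 - <<'E'
from h import *
print(arm.read_state()["joints"].round(2))
go([463.4,381.6,300],down(np.pi/2-.065))
E
```

```text
clock: 13.4
position: [462.0, 319.6, 294.9]
ee_rot: [-0.616, 0.788, -0.0, -0.002]
contact_force: [1.8, -0.1, -0.5]
gripper_width: 57.0
grasp_force: 64.6
[ 0.89  0.25 -0.07 -0.   -1.25 -1.14]
GO [-60.5  13.7  -5.2] [ 0.0021 -0.0025 -0.1796] rows 1.2
```

```bash
python3 jog.py '-60 14 -5 0 0 -0.15;-60 14 -5 0 0 -0.18;-60 14 40 0 0 -0.18;-60 14 80 0 0 -0.18;-60 14 100 0 0 -0.18;-60 14 100 0 0 -0.18;-60 14 100 0 0 -0.18;-60 14 100 0 0 -0.18'
python3 - <<'E'
from h import *
import pickle
np.set_printoptions(precision=1,suppress=True)
p,M=tool();print(p,M)
c=cal("wrist");im=arm.get_image("wrist");cv2.imwrite("pics/w4.png",im);pickle.dump(c,open("w4.p","wb"))
b=arm.get_image("scene");cv2.imwrite("pics/s4.png",b);a=arm.get_image("top");cv2.imwrite("pics/t4.png",a)
C=np.zeros((600,800,3),np.uint8);C[:300,:480]=im[0:400:1][::1][:,:].copy() if 0 else cv2.resize(im,(480,300))
u=proj("top",[540,330,180])[0].astype(int);v=proj("scene",[540,330,180])[0].astype(int);print(u,v)
C[:300,480:]=cv2.resize(b[v[1]-75:v[1]+75,max(v[0]-80,0):max(v[0]-80,0)+160],(320,300),interpolation=2)
C[300:,:]=cv2.resize(a[u[1]-45:u[1]+45,u[0]-120:u[0]+120],(800,300),interpolation=2)
cv2.imwrite("pics/c4.png",C)
E
```

```text
clock: 14.2
position: [465.3, 380.3, 198.2]
ee_rot: [-0.681, 0.732, 0.0, 0.002]
contact_force: [0.3, -0.0, -1.5]
gripper_width: 56.8
grasp_force: 64.6
[465.3 380.3 198.2] [[-0.1 -1.   0. ]
 [-1.   0.1  0. ]
 [-0.  -0.  -1. ]]
[224 219] [230 231]
```

View pics/c4.png

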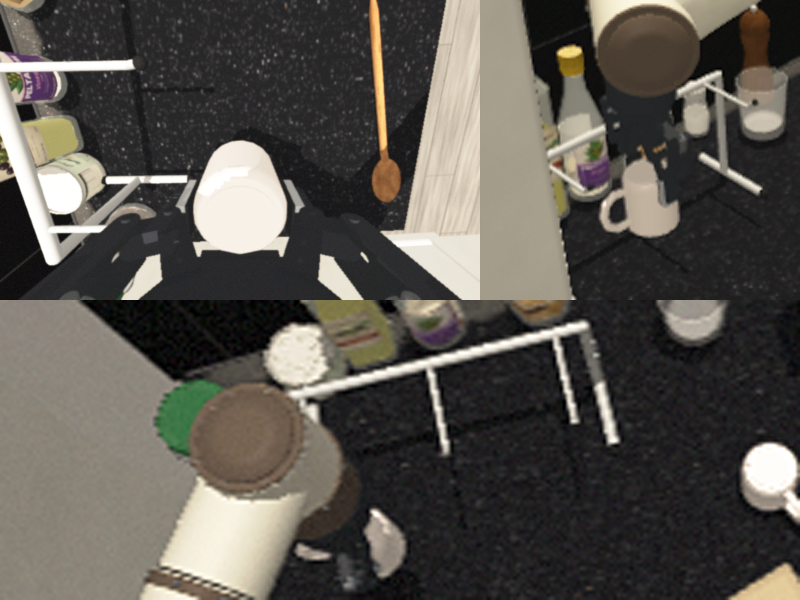

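In the wrist view (scaled 0.75) the mid hook's bead is at (138,63) and a second hook wire runs along row 180 to (187,180). The mug hangs from the gripper with its handle towards the rack's left side. The scene view confirms the handle is free and on the left.

```bash
python3 - <<'E'
from h import *
import pickle
np.set_printoptions(precision=1,suppress=True)
c=pickle.load(open("w4.p","rb"))
yr=-.065;X=np.array([np.cos(yr),np.sin(yr),0]);Y=np.array([-np.sin(yr),np.cos(yr),0]);bar=np.array([624.4,283.9,170])
for k in(130,0,-130):
    h=bar-62*X+k*Y; tip=h-46*X+[0,0,13]; print(k,h,"w",proj("",tip,c),proj("",h,c),proj("",h+62*X,c),"scene",proj("scene",tip),"top",proj("top",[tip,h+62*X]))
# measured
ct=lambda x,y:(224-120+x*.3,219-45+(y-300)*.3);cs=lambda x,y:(150+(x-480)/2,231-75+y/2)
print("mid tip measured: w(184,84) top",ct(446,450),"scene?; right tip top",ct(574,420),"scene",cs(753,102),"left tip scene",cs(583,190))
print("plane w mid tip",plane("",184,84,183,c),"mid bar joint",plane("",7,91,170,c),"left tip",plane("",250,240,183,c))
print("mid tri",tri([ray("",184,84,c),ray("top",*ct(446,450))]))
print("right tri",tri([ray("scene",*cs(753,102)),ray("top",*ct(574,420))]))
print("left tri",tri([ray("scene",*cs(583,190)),ray("",250,240,c)]))
print("bar ends",plane("top",*ct(587,327),170),plane("top",*ct(296,395),170), "w bar end", plane("",70,345,170,c))
im=cv2.imread("pics/w4.png");cv2.imwrite("pics/w4c.png",cv2.resize(im[60:320,0:300],(690,598),interpolation=2))
E
```

```text
130 [571.  417.7 170. ] w [[226.  317.6]] [[161.4 303.9]] [[ 65.9 304.5]] scene [[204.5 250.2]] top [[198.1 231.8]
 [194.6 202.4]]
0 [562.5 287.9 170. ] w [[196.9  85.9]] [[117.8  88.9]] [[-2.8 89.9]] scene [[248.9 227.6]] top [[237.6 222.4]
 [232.8 193.5]]
-130 [554.1 158.2 170. ] w [[ 144.1 -334. ]] [[  43.  -280.1]] [[-120.6 -278. ]] scene [[287.7 207.8]] top [[276.7 213.2]
 [270.5 184.8]]
mid tip measured: w(184,84) top (237.79999999999998, 219.0) scene?; right tip top (276.2, 210.0) scene (286.5, 207.0) left tip scene (201.5, 251.0)
plane w mid tip [522.4 289.7 183. ] mid bar joint [619.6 284.8 170. ] left tip [503.2 370.9 183. ]
mid tri [530.7 288.5 168.8]
right tri [518.  158.6 180.9]
left tri [532.3 401.1 154.1]
bar ends [615.3 120.6 170. ] [634.2 419.4 170. ] w bar end [641.  445.8 170. ]
```

View pics/w4c.png

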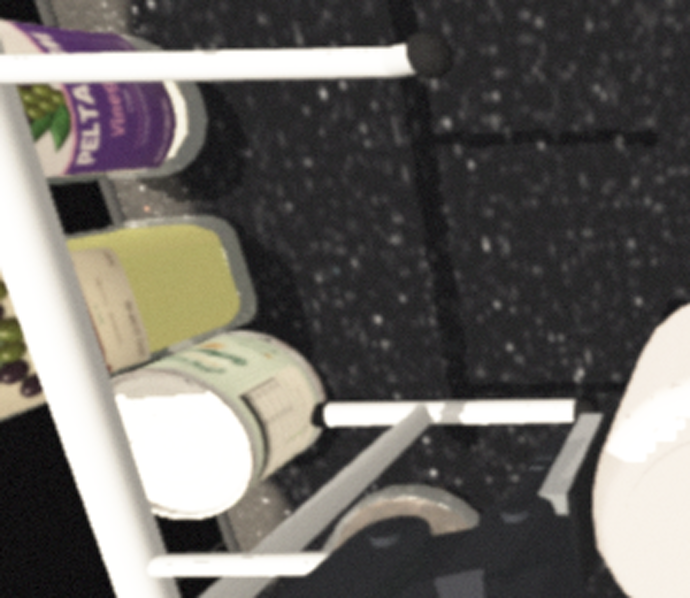

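```bash
python3 - <<'E'
from h import *
import pickle
np.set_printoptions(precision=1,suppress=True)
c=pickle.load(open("w4.p","rb"))
im=cv2.imread("pics/w4.png");hsv=cv2.cvtColor(im,40)
m=((hsv[...,2]>150)&(hsv[...,1]<60)).astype(np.uint8);m[:,:250]=0;m[:,390:]=0;m[:180]=0;m[345:]=0
cn=max(cv2.findContours(m,0,1)[0],key=cv2.contourArea);print(cv2.boundingRect(cn),cv2.contourArea(cn))
for z in(215,218):
    for px in((240/.75,208/.75),): print(z,plane("",*px,z,c), plane("",240/.75,250/.75,z,c),plane("",240/.75,168/.75,z,c))
s=[arm.read_state()["position"] for _ in range(3)];print(*s)
h=np.array([573.5,417.5,170]);yr=-.07;X=np.array([np.cos(yr),np.sin(yr),0]);Y=np.array([-np.sin(yr),np.cos(yr),0])
T=h-5*X-43*Y; T[2]=192
go(T,down(np.pi/2+yr))
p,M=tool();print("X in tool",M.T@X)
E
```

```text
(257, 187, 128, 155) 14962.0
215 [465.1 376.6 215. ] [467.3 406.9 215. ] [463.3 351.2 215. ]
218 [465.  374.7 218. ] [467.1 404.2 218. ] [463.2 350.  218. ]
[465.  380.2 198. ] [465.  380.2 198. ] [465.  380.2 198. ]
GO [  -1.9 -100.6    6.2] [-0.  0. -0.] rows 2.0
X in tool [-0. -1.  0.]
```

```bash
python3 jog.py '-3 0 6 0 0 0;-3 -15 6 0 0 0;-3 -30 6 0 0 0;-3 -45 6 0 0 0;-3 -55 6 0 0 0;-3 -55 6 0 0 0'; python3 jog.py '0 -12 0 0 0 0;0 -24 0 0 0 0;0 -36 0 0 0 0;0 -46 0 0 0 0;0 -46 0 0 0 0;0 -46 0 0 0 0'
```

```text
clock: 14.95
position: [521.4, 378.5, 189.9]
ee_rot: [-0.681, 0.732, -0.0, -0.0]
contact_force: [-0.1, 0.2, -1.1]
gripper_width: 57.0
grasp_force: 64.6
clock: 15.55
position: [565.6, 375.5, 190.1]
ee_rot: [-0.681, 0.732, 0.0, -0.0]
contact_force: [0.4, -0.4, -1.8]
gripper_width: 56.9
grasp_force: 64.6
```

```bash
python3 - <<'E'
from h import *
b=arm.get_image("scene");im=arm.get_image("wrist")
C=np.zeros((400,780,3),np.uint8);C[:,:380]=cv2.resize(b[170:330,140:292],(380,400),interpolation=2);C[:,380:]=cv2.resize(im[100:400,100:400],(400,400),interpolation=2)
cv2.imwrite("pics/c5.png",C)
E
```

```text
(no output)
```

View pics/c5.png

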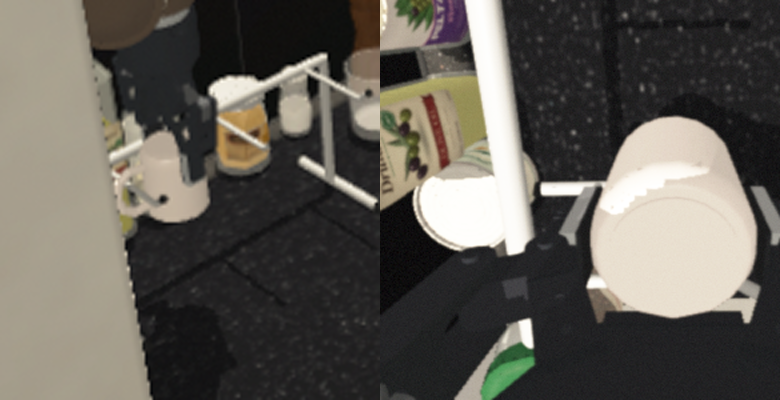

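The scene crop shows the hook's bead (160,200) in front of the mug, with the wire through the handle. The wrist crop shows the wire reaching the body side, and no force is reported. I'll lower and tilt the mug towards its hanging attitude.

```bash
python3 jog.py '0 0 7 0 0 0;0 0 13 0 0 0;0 0 18 0 -0.1 0;0 0 22 0 -0.2 0;1 0 27 0 -0.3 0;1 0 31 0 -0.4 0;2 0 35 0 -0.5 0;2 0 35 0 -0.5 0;2 0 35 0 -0.5 0'
python3 - <<'E'
from h import *
print(arm.read_state()["joints"].round(2));p,M=tool();print("world down in tool",M.T@[0,0,-1]);s=arm.read_state();print(s["wrist_torque"])
E
```

```text
clock: 16.55
position: [565.7, 373.0, 155.2]
ee_rot: [-0.66, 0.709, 0.168, 0.18]
contact_force: [0.2, 0.6, -0.7]
gripper_width: 57.2
grasp_force: 64.6
[ 0.64  0.46 -0.02 -0.52 -0.82 -0.4 ]
world down in tool [ 4.77253231e-01 -7.49133053e-05  8.78765810e-01]
[-1.07352859  0.08772153 -0.03050455]
```

```bash
python3 jog.py '1 0 2 0 0 0;2 0 4 0 0 0;2 0 4 0 0 0;2 0 4 0 0 0'; python3 jog.py '1 0 2 0 0 0;2 0 4 0 0 0;2 0 4 0 0 0;2 0 4 0 0 0'
```

```text
clock: 16.95
position: [565.1, 374.4, 150.8]
ee_rot: [-0.661, 0.709, 0.169, 0.181]
contact_force: [0.7, 0.4, -1.2]
gripper_width: 56.8
grasp_force: 64.6
clock: 17.35
position: [565.8, 374.8, 148.7]
ee_rot: [-0.661, 0.708, 0.169, 0.183]
contact_force: [-2.3, -0.6, 4.6]
gripper_width: 57.0
grasp_force: 65.4
```

```bash
python3 jog.py '0 0 0 0 0 0;0 0 0 0 0 0;0 0 0 0 0 0;0 0 0 0 0 0;0 0 0 0 0 0;0 0 0 0 0 0;0 0 0 0 0 0;0 0 0 0 0 0' 72
python3 - <<'E'
from h import *
b=arm.get_image("scene");im=arm.get_image("wrist")
C=np.zeros((400,780,3),np.uint8);C[:,:380]=cv2.resize(b[170:330,140:292],(380,400),interpolation=2);C[:,380:]=cv2.resize(im[100:400,100:400],(400,400),interpolation=2)
cv2.imwrite("pics/c6.png",C)
E
```

```text
clock: 18.15
position: [565.6, 374.1, 146.8]
ee_rot: [-0.66, 0.709, 0.169, 0.181]
contact_force: [0.1, 0.4, 5.0]
gripper_width: 71.7
grasp_force: 0.0
```

View pics/c6.png

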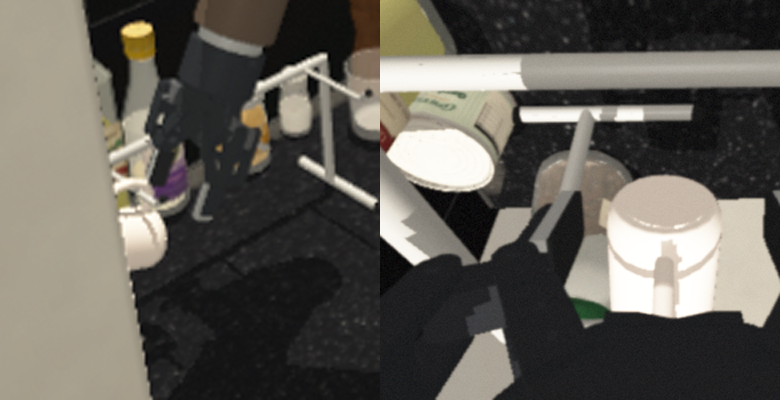

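The scene crop shows the first mug hanging on the left hook with its handle up and the fingers clear beside it. I'll back out along the tool axis.

```bash
python3 jog.py '0 0 -10 0 0 0;0 0 -20 0 0 0;0 0 -30 0 0 0'; python3 jog.py '0 0 -20 0 0 0;0 0 -50 0 0 0;0 0 -90 0 0 0;0 0 -130 0 0 0;0 0 -130 0 0 0'
python3 - <<'E'
from h import *
print(arm.read_state()["joints"].round(2))
go([470,-180,300],down(-.42))
im=arm.get_image("scene");cv2.imwrite("pics/s7.png",im)
E
```

```text
clock: 18.55
position: [564.1, 358.8, 172.9]
ee_rot: [-0.66, 0.709, 0.169, 0.18]
contact_force: [0.0, -0.4, 0.4]
gripper_width: 71.8
grasp_force: 0.0
clock: 19.05
position: [562.3, 295.7, 294.6]
ee_rot: [-0.66, 0.708, 0.166, 0.187]
contact_force: [0.4, -0.6, 0.9]
gripper_width: 71.6
grasp_force: 0.0
[ 0.54  0.28  0.06 -0.46 -1.08 -0.44]
GO [ 418.2   57.2 -238. ] [0.4754 0.3496 1.874 ] rows 13.1
```

```bash
python3 jog.py '418 57 -238 0.475 0.35 1.874;418 57 -238 0.475 0.35 1.874;418 57 -238 0.475 0.35 1.874;418 57 -238 0.475 0.35 1.874;418 57 -238 0.475 0.35 1.874;418 57 -238 0.475 0.35 1.874;418 57 -238 0.475 0.35 1.874;418 57 -238 0.475 0.35 1.874;418 57 -238 0.475 0.35 1.874;418 57 -238 0.475 0.35 1.874' 85
python3 - <<'E'
from h import *
print(arm.read_state()["joints"].round(2))
go([472.9,-284,220],down(-.42))
E
```

```text
clock: 20.1
position: [467.4, -180.5, 294.8]
ee_rot: [-0.009, 0.998, 0.044, 0.044]
contact_force: [0.4, 0.7, 0.4]
gripper_width: 85.0
grasp_force: 0.0
[-0.1   0.12 -0.2  -0.1  -1.17 -1.41]
GO [   2.6 -109.6   65.6] [0.1045 0.0688 0.4372] rows 3.0
```

```bash
python3 jog.py '3 -110 66 0.105 0.069 0.437;3 -110 66 0.105 0.069 0.437;3 -110 66 0.105 0.069 0.437;3 -110 66 0.105 0.069 0.437;3 -110 66 0.105 0.069 0.437;3 -110 66 0.105 0.069 0.437'
python3 - <<'E'
from h import *
print(arm.read_state()["joints"].round(2))
go([472.9,-284,80],down(-.42))
E
```

```text
clock: 20.7
position: [475.5, -281.3, 220.9]
ee_rot: [0.204, 0.979, 0.001, 0.002]
contact_force: [-0.1, -0.8, -0.2]
gripper_width: 84.8
grasp_force: 0.0
[-0.24  0.28 -0.22 -0.   -1.07 -1.74]
GO [  1.9  -3.7 140.9] [0.002  0.004  0.0101] rows 2.8
```

```bash
python3 jog.py '1 -2 45 0 0 0.01;1 -2 90 0 0 0.01;1 -2 120 0 0 0.01;1 -2 140 0 0 0.01;1 -2 140 0 0 0.01;1 -2 140 0 0 0.01'; python3 jog.py '0 0 0 0 0 0;0 0 0 0 0 0;0 0 0 0 0 0;0 0 0 0 0 0;0 0 0 0 0 0' 40; python3 jog.py '0 0 -20 0 0 0;0 0 -60 0 0 0;0 0 -110 0 0 0;0 0 -160 0 0 0;0 0 -210 0 0 0;0 0 -210 0 0 0;0 0 -210 0 0 0'
python3 - <<'E'
from h import *
yr=-.07;X=np.array([np.cos(yr),np.sin(yr),0]);Y=np.array([-np.sin(yr),np.cos(yr),0])
h=np.array([564.5,287.9,170]);P=h-45*Y-105*X;P[2]=290;print(P);go(P,down(np.pi/2+yr))
E
```

```text
clock: 21.3
position: [474.9, -283.1, 81.6]
ee_rot: [0.208, 0.978, 0.0, 0.003]
contact_force: [0.3, 0.0, 0.5]
gripper_width: 85.1
grasp_force: 0.0
clock: 21.8
position: [475.2, -283.8, 82.7]
ee_rot: [0.209, 0.978, 0.0, 0.004]
contact_force: [-1.4, 1.8, 6.7]
gripper_width: 57.2
grasp_force: 64.2
clock: 22.5
position: [473.3, -283.1, 291.8]
ee_rot: [0.21, 0.978, 0.001, 0.003]
contact_force: [-0.6, 0.6, -1.8]
gripper_width: 57.1
grasp_force: 64.4
[456.60971684 250.35420396 290.        ]
GO [233.8 479.8   1.8] [-0.004   0.0072 -1.923 ] rows 12.8
```

```bash
python3 jog.py '234 480 0 0 0 -1.923;234 480 0 0 0 -1.923;234 480 0 0 0 -1.923;234 480 0 0 0 -1.923;234 480 0 0 0 -1.923;234 480 0 0 0 -1.923;234 480 0 0 0 -1.923;234 480 0 0 0 -1.923;234 480 0 0 0 -1.923;234 480 0 0 0 -1.923'
python3 - <<'E'
from h import *
go([456.6,250.4,192],down(np.pi/2-.07))
E
```

```text
clock: 23.5
position: [455.9, 217.8, 288.3]
ee_rot: [-0.516, 0.857, -0.001, -0.001]
contact_force: [0.8, -0.9, -0.4]
gripper_width: 56.9
grasp_force: 64.6
GO [-29.3  14.6  96.2] [-2.000e-04 -1.800e-03 -4.163e-01] rows 2.8
```

```bash
python3 jog.py '-29 15 0 0 0 -0.15;-29 15 0 0 0 -0.3;-29 15 30 0 0 -0.416;-29 15 70 0 0 -0.416;-29 15 96 0 0 -0.416;-29 15 96 0 0 -0.416;-29 15 96 0 0 -0.416;-29 15 96 0 0 -0.416'
python3 - <<'E'
from h import *
yr=-.07;X=np.array([np.cos(yr),np.sin(yr),0]);Y=np.array([-np.sin(yr),np.cos(yr),0])
h=np.array([564.5,287.9,170]);P=h-43*Y-5*X;P[2]=191;go(P,down(np.pi/2+yr))
p,M=tool();print(p,M.T@X)
im=arm.get_image("wrist");cv2.imwrite("pics/w8.png",im);hsv=cv2.cvtColor(im,40)
a=cv2.imread("pics/w4.png")
for q in(a,im):
    hs=cv2.cvtColor(q,40);m=((hs[...,2]>130)&(hs[...,1]<60)).astype(np.uint8);m[:,:200]=0;m[:,420:]=0;m[330:]=0
    for r in(200,230,260,280): x=np.where(m[r,250:390])[0]; print(r,x.min()+250,x.max()+250,end=" | ")
    y=np.where(m[100:330,320])[0]+100;print("col320",y.min(),y.max())
E
```

```text
clock: 24.3
position: [459.0, 249.6, 195.5]
ee_rot: [-0.68, 0.734, -0.001, 0.002]
contact_force: [0.5, 0.0, -1.5]
gripper_width: 57.0
grasp_force: 64.6
GO [ -3.2 -97.5   5. ] [-0.0048  0.002  -0.0064] rows 2.0
[458.98453204 249.59068116 195.49870582] [-0.00643737 -0.99996762  0.0048289 ]
200 288 351 | 230 272 367 | 260 250 389 | 280 258 382 | col320 187 329
200 286 352 | 230 271 368 | 260 250 389 | 280 258 381 | col320 186 329
```

```bash
python3 jog.py '-3 0 5 0 0 0;-3 -15 5 0 0 0;-3 -30 5 0 0 0;-3 -45 5 0 0 0;-3 -53 5 0 0 0;-3 -53 5 0 0 0'; python3 jog.py '0 -12 0 0 0 0;0 -24 0 0 0 0;0 -36 0 0 0 0;0 -45 0 0 0 0;0 -45 0 0 0 0;0 -45 0 0 0 0'
```

```text
clock: 24.95
position: [512.5, 247.9, 189.1]
ee_rot: [-0.679, 0.734, -0.001, 0.001]
contact_force: [-0.2, 0.5, -1.2]
gripper_width: 56.9
grasp_force: 64.6
clock: 25.55
position: [556.2, 244.3, 189.1]
ee_rot: [-0.679, 0.734, -0.001, 0.001]
contact_force: [0.4, -0.5, -1.6]
gripper_width: 57.1
grasp_force: 64.6
```

```bash
python3 jog.py '0 0 7 0 0 0;0 0 13 0 0 0;0 0 18 0 -0.1 0;0 0 22 0 -0.2 0;1 0 27 0 -0.3 0;1 0 31 0 -0.4 0;2 0 35 0 -0.5 0;2 0 35 0 -0.5 0;2 0 35 0 -0.5 0';python3 jog.py '1 0 2 0 0 0;2 0 4 0 0 0;2 0 4 0 0 0;2 0 4 0 0 0'; python3 jog.py '1 0 2 0 0 0;2 0 4 0 0 0;2 0 4 0 0 0;2 0 4 0 0 0'
```

```text
clock: 26.45
position: [556.2, 241.7, 154.1]
ee_rot: [-0.658, 0.711, 0.167, 0.182]
contact_force: [-0.4, 0.3, -1.2]
gripper_width: 57.2
grasp_force: 64.7
clock: 26.85
position: [556.1, 243.6, 150.4]
ee_rot: [-0.659, 0.71, 0.167, 0.183]
contact_force: [-1.2, 1.5, 1.4]
gripper_width: 57.2
grasp_force: 64.8
clock: 27.25
position: [556.4, 244.3, 148.5]
ee_rot: [-0.659, 0.709, 0.168, 0.185]
contact_force: [-5.2, -0.1, 10.9]
gripper_width: 57.1
grasp_force: 65.9
```

```bash
python3 jog.py '-1 0 -2 0 0 0;-1 0 -2 0 0 0'; python3 jog.py '0 0 0 0 0 0;0 0 0 0 0 0;0 0 0 0 0 0;0 0 0 0 0 0;0 0 0 0 0 0;0 0 0 0 0 0;0 0 0 0 0 0;0 0 0 0 0 0' 72;  python3 jog.py '0 0 -10 0 0 0;0 0 -20 0 0 0;0 0 -30 0 0 0'; python3 jog.py '0 0 -20 0 0 0;0 0 -50 0 0 0;0 0 -90 0 0 0;0 0 -130 0 0 0;0 0 -130 0 0 0'
python3 - <<'E'
from h import *
print(arm.read_state()["joints"].round(2))
# washed mug via scene colour mask later; hover to look at it
go([430,-110,380],down(-.1))
E
```

```text
clock: 27.45
position: [556.3, 243.8, 149.5]
ee_rot: [-0.659, 0.71, 0.167, 0.184]
contact_force: [-3.5, 1.2, 5.9]
gripper_width: 57.0
grasp_force: 65.3
clock: 28.25
position: [556.2, 242.8, 147.7]
ee_rot: [-0.659, 0.711, 0.167, 0.183]
contact_force: [-0.5, -0.1, 0.5]
gripper_width: 71.8
grasp_force: 0.0
clock: 28.55
position: [555.2, 228.0, 175.3]
ee_rot: [-0.659, 0.711, 0.167, 0.183]
contact_force: [-0.1, 0.1, 0.2]
gripper_width: 72.0
grasp_force: 0.0
clock: 29.05
position: [552.3, 164.2, 295.7]
ee_rot: [-0.659, 0.71, 0.163, 0.188]
contact_force: [0.8, 0.2, 0.4]
gripper_width: 72.1
grasp_force: 0.0
[ 0.32  0.23 -0.   -0.5  -1.17 -0.24]
GO [ 206.5   98.9 -211.7] [0.3876 0.4041 1.5592] rows 11.0
```

```bash
python3 jog.py '206 99 -212 0.388 0.404 1.559;206 99 -212 0.388 0.404 1.559;206 99 -212 0.388 0.404 1.559;206 99 -212 0.388 0.404 1.559;206 99 -212 0.388 0.404 1.559;206 99 -212 0.388 0.404 1.559;206 99 -212 0.388 0.404 1.559;206 99 -212 0.388 0.404 1.559;206 99 -212 0.388 0.404 1.559;206 99 -212 0.388 0.404 1.559' 85
python3 - <<'E'
from h import *
go([390,-50,390],down(-.1))
E
```

```text
clock: 30.05
position: [428.5, -108.1, 375.6]
ee_rot: [-0.021, 1.0, 0.016, 0.013]
contact_force: [0.5, 0.1, 0.2]
gripper_width: 85.1
grasp_force: 0.0
GO [ 35.6  60.2 -13.5] [0.033  0.0252 0.1426] rows 1.4
```

```bash
python3 jog.py '36 60 -13 0.033 0.025 0.143;36 60 -13 0.033 0.025 0.143;36 60 -13 0.033 0.025 0.143;36 60 -13 0.033 0.025 0.143;36 60 -13 0.033 0.025 0.143'
python3 - <<'E'
from h import *
import pickle
np.set_printoptions(precision=1,suppress=True)
c=cal("wrist");im=arm.get_image("wrist");pickle.dump(c,open("w9.p","wb"));cv2.imwrite("pics/w9.png",im)
sc=arm.get_image("scene");cv2.imwrite("pics/s9.png",sc);tp=arm.get_image("top");cv2.imwrite("pics/t9.png",tp)
P=proj("",[443.9,-24.7,72],c)[0];print("pred",P)
hs=cv2.cvtColor(im,40);m=((hs[...,2]>90)&(hs[...,1]<70)).astype(np.uint8)
n,l,st,ce=cv2.connectedComponentsWithStats(m)
for i in range(1,n):
    if st[i,4]>300: print(st[i],ce[i])
C=np.zeros((600,800,3),np.uint8)
x,y=P.astype(int);x0=max(0,x-80);y0=max(0,y-80)
C[:300,:400]=cv2.resize(im[y0:y0+150,x0:x0+200],(400,300),interpolation=2);print(x0,y0)
C[:300,400:]=cv2.resize(sc[170:290,150:310],(400,300),interpolation=2)
C[300:,:]=cv2.resize(tp[150:270,170:490],(800,300),interpolation=2)
cv2.imwrite("pics/c9.png",C)
E
```

```text
clock: 30.55
position: [390.0, -50.4, 388.9]
ee_rot: [0.047, 0.999, 0.001, 0.0]
contact_force: [0.5, 0.0, -0.8]
gripper_width: 84.9
grasp_force: 0.0
pred [337.7 193.3]
[    0     0   553    59 15125] [173.   19.6]
[ 317   32   63   73 2657] [348.3  64.8]
[387  58  59  29 343] [415.7  71.9]
[   3   60  284   64 4224] [150.9  94.8]
[   5  102  116   42 1132] [ 66.4 123.6]
[ 321  154   37   57 1374] [337.  187.1]
[    0   158   297   236 36940] [157.3 250.8]
[ 512  219  128  109 7677] [581.4 272.1]
[412 225  38  71 651] [427.9 262.6]
[ 338  272   69   74 2396] [369.1 306.9]
[ 597  343   43   57 1103] [619.8 372.4]
[ 130  356   53   44 1388] [157.2 379.2]
257 113
```

View pics/c9.png

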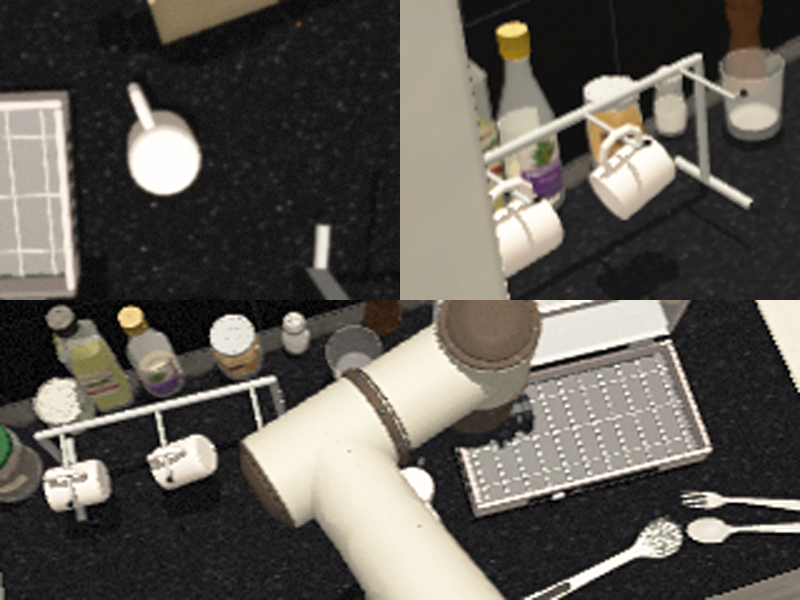

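The last picture shows both dry mugs hanging by their handles on the left and mid hooks and the tray empty. The washed mug has not moved: its foot is at wrist pixel (340,193) and its handle tip at (324,156).

```bash
python3 - <<'E'
from h import *
import pickle
np.set_printoptions(precision=1,suppress=True)
c=pickle.load(open("w9.p","rb"));F=plane("",339.7,192.8,72,c);H=plane("",324,156,47,c);d=H-F;print(F,np.hypot(*d[:2]),np.arctan2(d[1],d[0]))
th=np.arctan2(d[1],d[0])+np.pi
go([F[0],F[1],130],down(th));print(arm.read_state()["joints"])
E
```

```text
[443.4 -21.3  72. ] 61.91576424191073 -2.813211439456772
GO [-50.4  33.9 258.6] [ 0.  -0.  -0.4] rows 5.3
[ 0.3 -0.1 -0.2 -0.  -1.4 -2. ]
```

```bash
python3 jog.py '-51 33 259 0 0 -0.42;-51 33 259 0 0 -0.42;-51 33 259 0 0 -0.42;-51 33 259 0 0 -0.42;-51 33 259 0 0 -0.42;-51 33 259 0 0 -0.42;-51 33 259 0 0 -0.42;-51 33 259 0 0 -0.42;-51 33 259 0 0 -0.42'
python3 - <<'E'
from h import *
go([443.5,-22.5,50],down(.33))
E
```

```text
clock: 31.6
position: [444.9, -21.7, 131.4]
ee_rot: [-0.162, 0.987, 0.001, 0.002]
contact_force: [0.6, -0.4, 0.1]
gripper_width: 85.1
grasp_force: 0.0
GO [ 1.9 -0.4 81.4] [ 0.0009  0.0037 -0.004 ] rows 1.6
```

```bash
python3 jog.py '1 0 40 0 0 0;1 0 65 0 0 0;1 0 81 0 0 0;1 0 81 0 0 0;1 0 81 0 0 0'; python3 jog.py '0 0 0 0 0 0;0 0 0 0 0 0;0 0 0 0 0 0;0 0 0 0 0 0;0 0 0 0 0 0' 40; python3 jog.py '0 0 -20 0 0 0;0 0 -60 0 0 0;0 0 -110 0 0 0;0 0 -150 0 0 0;0 0 -150 0 0 0;0 0 -150 0 0 0'
python3 - <<'E'
from h import *
go([465,-280,200],down(.2))
E
```

```text
clock: 32.1
position: [444.0, -21.7, 50.3]
ee_rot: [-0.163, 0.987, 0.001, 0.001]
contact_force: [1.3, 0.3, 0.4]
gripper_width: 84.7
grasp_force: 0.0
clock: 32.6
position: [444.1, -21.6, 51.0]
ee_rot: [-0.163, 0.987, 0.001, 0.002]
contact_force: [-2.4, 0.8, 11.5]
gripper_width: 57.5
grasp_force: 62.6
clock: 33.2
position: [442.6, -21.9, 199.8]
ee_rot: [-0.162, 0.987, 0.001, 0.001]
contact_force: [0.2, -1.1, -2.2]
gripper_width: 57.0
grasp_force: 64.8
GO [  61.4 -251.7   -0.9] [0.0024 0.0031 0.1257] rows 5.2
```

```bash
python3 jog.py '61 -252 0 0 0 0.125;61 -252 0 0 0 0.125;61 -252 0 0 0 0.125;61 -252 0 0 0 0.125;61 -252 0 0 0 0.125;61 -252 0 0 0 0.125;61 -252 0 0 0 0.125;61 -252 0 0 0 0.125;61 -252 0 0 0 0.125'; python3 jog.py '0 0 40 0 0 0;0 0 80 0 0 0;0 0 105 0 0 0;0 0 113 0 0 0;0 0 113 0 0 0;0 0 113 0 0 0'
```

```text
clock: 34.1
position: [465.5, -278.9, 197.9]
ee_rot: [-0.101, 0.995, 0.001, -0.001]
contact_force: [-0.2, -0.2, -1.8]
gripper_width: 57.3
grasp_force: 65.1
clock: 34.7
position: [467.3, -280.0, 87.1]
ee_rot: [-0.101, 0.995, -0.0, 0.001]
contact_force: [0.3, -0.2, -1.7]
gripper_width: 57.0
grasp_force: 65.2
```

```bash
python3 jog.py '0 0 2 0 0 0;0 0 4 0 0 0;0 0 5 0 0 0;0 0 5 0 0 0'; python3 jog.py '0 0 1 0 0 0;0 0 2 0 0 0;0 0 2 0 0 0'
```

```text
clock: 35.1
position: [465.9, -280.2, 80.8]
ee_rot: [-0.1, 0.995, 0.001, 0.0]
contact_force: [-0.5, 0.2, -1.8]
gripper_width: 57.2
grasp_force: 65.2
clock: 35.4
position: [466.0, -280.2, 79.1]
ee_rot: [-0.101, 0.995, 0.001, 0.0]
contact_force: [-2.1, 1.1, 3.4]
gripper_width: 57.5
grasp_force: 65.5
```

```bash
python3 jog.py '0 0 0 0 0 0;0 0 0 0 0 0;0 0 0 0 0 0;0 0 0 0 0 0;0 0 0 0 0 0' 85; python3 jog.py '0 0 -10 0 0 0;0 0 -40 0 0 0;0 0 -80 0 0 0;0 0 -130 0 0 0;0 0 -180 0 0 0;0 0 -230 0 0 0;0 0 -280 0 0 0;0 0 -310 0 0 0;0 0 -310 0 0 0'
python3 - <<'E'
from h import *
import pickle
np.set_printoptions(precision=1,suppress=True)
c=cal("wrist");im=arm.get_image("wrist");cv2.imwrite("pics/w10.png",im);pickle.dump(c,open("w10.p","wb"))
P=proj("",[[466,-280,102],[466,-280,30]],c);print(P)
M=R.from_quat([-.687,.727,0,0]).as_matrix()
go([615.3,-292.5,385],M);print(arm.read_state()["joints"])
E
```

```text
clock: 35.9
position: [466.0, -280.1, 78.6]
ee_rot: [-0.101, 0.995, 0.001, 0.0]
contact_force: [0.1, 0.4, 0.3]
gripper_width: 85.1
grasp_force: 0.0
clock: 36.8
position: [466.9, -281.4, 395.4]
ee_rot: [-0.101, 0.995, -0.002, 0.006]
contact_force: [-0.1, -0.0, -0.1]
gripper_width: 85.2
grasp_force: 0.0
[[321.3 162.1]
 [321.3 154.8]]
GO [-143.7  -41.4    7.9] [-0.   0.  -1.3] rows 8.8
[-0.2  0.2  0.1 -0.  -1.5 -1.1]
```

```bash
python3 - <<'E'
from h import *
import pickle
np.set_printoptions(precision=1,suppress=True)
c=pickle.load(open("w10.p","rb"));im=cv2.imread("pics/w10.png");g=cv2.cvtColor(im,6)
roi=g[110:210,250:390];b=(roi>225).astype(np.uint8);b=cv2.morphologyEx(b,2,np.ones((5,5)))
n,l,st,ce=cv2.connectedComponentsWithStats(b)
for i in range(1,n):
    if st[i,4]>200: print(st[i],ce[i]+[250,110],plane("",*(ce[i]+[250,110]),102,c))
print("expected radius px",np.linalg.norm(proj("",[466,-250,102],c)-proj("",[466,-280,102],c)))
E
python3 jog.py '-144 -41 8 0 0 -1.3;-144 -41 8 0 0 -1.3;-144 -41 8 0 0 -1.3;-144 -41 8 0 0 -1.3;-144 -41 8 0 0 -1.3;-144 -41 8 0 0 -1.3;-144 -41 8 0 0 -1.3;-144 -41 8 0 0 -1.3;-144 -41 8 0 0 -1.3;-144 -41 8 0 0 -1.3' 36; python3 - <<'E'
from h import *
go([615.3,-292.5,277.5],R.from_quat([-.687,.727,0,0]).as_matrix());print(arm.read_state()["joints"])
E
```

```text
[ 35  40  35  35 954] [301.9 167.4] [ 479.8 -307.   102. ]
expected radius px 19.94977575409181
clock: 37.85
position: [614.8, -291.7, 379.0]
ee_rot: [-0.682, 0.731, 0.002, -0.0]
contact_force: [0.4, -0.0, 0.7]
gripper_width: 36.0
grasp_force: 0.0
GO [  1.   -0.9 101.5] [ 0.003   0.0024 -0.0131] rows 2.0
[-0.20671646  0.44045644  0.41297677 -0.0019142  -1.54658494  0.13710514]
```

```bash
python3 - <<'E'
from h import *
import pickle
np.set_printoptions(precision=1,suppress=True)
sc=arm.get_image("scene");tp=arm.get_image("top");cv2.imwrite("pics/s11.png",sc);cv2.imwrite("pics/t11.png",tp)
for n,q in(("scene",sc),("top",tp)):
    for P in([466,-280],[480,-307]):
        a=proj(n,[[*P,102],[*P,30]]);print(n,P,a.ravel())
q=cv2.absdiff(sc,cv2.imread("pics/s9.png")).max(2);q=(q>45).astype(np.uint8)[130:230,350:450]
n,l,st,ce=cv2.connectedComponentsWithStats(q)
for i in range(1,n):
    if st[i,4]>40: print("diff",st[i]+[350,130,0,0,0],ce[i]+[350,130])
hs=cv2.cvtColor(sc,6);b=cv2.morphologyEx((hs[150:215,365:425]>235).astype(np.uint8),2,np.ones((3,3)));n,l,st,ce=cv2.connectedComponentsWithStats(b)
for i in range(1,n): print("bright",st[i]+[365,150,0,0,0],ce[i]+[365,150])
c=pickle.load(open("w10.p","rb"))
print("tri guess",tri([ray("",301.9,167.4,c),ray("scene",*proj("scene",[480,-307,102])[0])]))
E
```

```text
scene [466, -280] [391.8 179.4 390.2 198.5]
scene [480, -307] [392.8 175.1 391.1 194.1]
top [466, -280] [402.5 194.3 398.9 200.8]
top [480, -307] [408.1 188.6 404.3 195.3]
diff [350 130  21  10  41] [359.4 134. ]
diff [ 413  130   37  100 2086] [436.  169.3]
diff [385 172  17  11 136] [392.3 176.7]
diff [350 194  25  15 184] [361.3 200.9]
diff [350 218  17  12 118] [355.2 224.7]
bright [400 150  20  10 145] [410.5 153.8]
bright [365 158  31  23 337] [378.2 167.7]
bright [386 173  15   8  95] [393.  176.3]
tri guess [ 479.9 -307.   102. ]
```

```bash
python3 - <<'E'
from h import *
import pickle
c=pickle.load(open("w10.p","rb"));print("foot",tri([ray("",301.9,167.4,c),ray("scene",393,176.6)]))
E
python3 jog.py '1 -1 45 0 0 -0.013;1 -1 80 0 0 -0.013;1 -1 101 0 0 -0.013;1 -1 101 0 0 -0.013;1 -1 101 0 0 -0.013'; python3 jog.py '0 0 0 0 0 0;0 0 0 0 0 0;0 0 0 0 0 0;0 0 0 0 0 0;0 0 0 0 0 0' 5
python3 - <<'E'
from h import *
p,M=tool();b0=np.arctan2(45,221);yaw=-.078;X=np.array([np.cos(yaw),np.sin(yaw),0])
f=lambda th:M.T@(X*(221-225.5*np.cos(th+b0))+np.array([0,0,225.5*np.sin(th+b0)-45]))
for a,bb in((1.6,1.1),(1.1,.6),(.6,0)):
    print("from",a)
    for th in np.arange(a-.05,bb-.01,-.05): print(round(th,2),(f(th)-f(a)).round(0).astype(int),end="; ")
E
```

```text
foot [ 480.02697191 -307.56462143   96.59320386]
clock: 38.45
position: [616.4, -293.1, 280.1]
ee_rot: [-0.687, 0.727, 0.0, 0.0]
contact_force: [0.3, 0.4, 0.6]
gripper_width: 35.9
grasp_force: 0.0
clock: 38.95
position: [615.5, -293.1, 282.0]
ee_rot: [-0.687, 0.727, -0.0, 0.0]
contact_force: [-5.4, 1.0, 6.0]
gripper_width: 9.6
grasp_force: 58.7
from 1.6
1.55 [ 0 11 -2]; 1.5 [ 0 22 -4]; 1.45 [-1 33 -5]; 1.4 [-1 45 -6]; 1.35 [-1 56 -6]; 1.3 [-1 67 -5]; 1.25 [-2 78 -4]; 1.2 [-2 90 -3]; 1.15 [ -2 101  -1]; 1.1 [ -2 112   2]; from 1.1
1.05 [ 0 11  3]; 1.0 [ 0 21  7]; 0.95 [-1 32 11]; 0.9 [-1 42 16]; 0.85 [-1 52 22]; 0.8 [-1 62 27]; 0.75 [-1 71 34]; 0.7 [-2 80 41]; 0.65 [-2 89 48]; 0.6 [-2 97 55]; from 0.6
0.55 [0 8 8]; 0.5 [ 0 15 16]; 0.45 [ 0 22 25]; 0.4 [-1 29 34]; 0.35 [-1 35 44]; 0.3 [-1 41 54]; 0.25 [-1 46 64]; 0.2 [-1 51 74]; 0.15 [-1 55 84]; 0.1 [-1 58 95]; 0.05 [ -1  62 106]; 0.0 [ -1  64 117];
```

```bash
python3 jog.py '0 11 -2 0 0 0;0 22 -4 0 0 0;-1 33 -5 0 0 0;-1 45 -6 0 0 0;-1 56 -6 0 0 0;-1 67 -5 0 0 0;-2 78 -4 0 0 0;-2 90 -3 0 0 0;-2 101 -1 0 0 0;-2 112 2 0 0 0'; python3 jog.py '0 11 3 0 0 0;0 21 7 0 0 0;-1 32 11 0 0 0;-1 42 16 0 0 0;-1 52 22 0 0 0;-1 62 27 0 0 0;-1 71 34 0 0 0;-2 80 41 0 0 0;-2 89 48 0 0 0;-2 97 55 0 0 0'
```

```text
clock: 39.95
position: [503.9, -286.2, 280.0]
ee_rot: [-0.687, 0.727, -0.002, 0.0]
contact_force: [-0.4, -3.6, 7.4]
gripper_width: 9.4
grasp_force: 61.6
clock: 40.95
position: [407.0, -278.8, 223.2]
ee_rot: [-0.687, 0.727, -0.002, 0.0]
contact_force: [2.7, -7.4, -2.8]
gripper_width: 9.2
grasp_force: 62.1
```

```bash
python3 jog.py '0 8 8 0 0 0;0 15 16 0 0 0;0 22 25 0 0 0;-1 29 34 0 0 0;-1 35 44 0 0 0;-1 41 54 0 0 0;-1 46 64 0 0 0;-1 51 74 0 0 0;-1 55 84 0 0 0;-1 58 92 0 0 0'; python3 jog.py '0 1 6 0 0 0;0 3 12 0 0 0;0 4 17 0 0 0;0 5 22 0 0 0;0 6 25 0 0 0;0 6 25 0 0 0;0 6 25 0 0 0'
```

```text
clock: 41.95
position: [349.9, -272.3, 129.8]
ee_rot: [-0.687, 0.727, 0.0, 0.001]
contact_force: [2.4, -0.9, 0.5]
gripper_width: 9.6
grasp_force: 62.5
clock: 42.65
position: [343.8, -271.8, 106.5]
ee_rot: [-0.687, 0.727, 0.001, 0.0]
contact_force: [-1.3, 4.5, 9.5]
gripper_width: 9.6
grasp_force: 63.6
```

```bash
python3 jog.py '0 0 2 0 0 0;0 0 4 0 0 0;0 0 4 0 0 0'; python3 jog.py '0 0 -2 0 0 0;0 0 -2 0 0 0;0 0 -2 0 0 0;0 0 -2 0 0 0' 28; python3 jog.py '0 0 -15 0 0 0;0 0 -50 0 0 0;0 0 -100 0 0 0;0 0 -150 0 0 0;0 0 -200 0 0 0;0 0 -200 0 0 0'
python3 - <<'E'
from h import *
go([420,-275,400],down(-.083))
E
```

```text
clock: 42.95
position: [343.9, -271.9, 106.1]
ee_rot: [-0.688, 0.726, 0.001, -0.0]
contact_force: [-8.9, 13.7, 41.1]
gripper_width: 9.3
grasp_force: 67.0
clock: 43.35
position: [344.0, -272.3, 103.8]
ee_rot: [-0.687, 0.726, 0.001, 0.0]
contact_force: [-0.9, 2.5, 7.8]
gripper_width: 27.8
grasp_force: 3.8
clock: 43.95
position: [346.7, -274.3, 310.1]
ee_rot: [-0.687, 0.726, -0.006, 0.003]
contact_force: [0.2, -0.2, -0.1]
gripper_width: 27.8
grasp_force: 0.0
GO [ -2.9 -74.3 -88.9] [-0.0135  0.0064  1.5982] rows 10.7
```

```bash
python3 jog.py '-3 -74 -89 0 0 1.598;-3 -74 -89 0 0 1.598;-3 -74 -89 0 0 1.598;-3 -74 -89 0 0 1.598;-3 -74 -89 0 0 1.598;-3 -74 -89 0 0 1.598;-3 -74 -89 0 0 1.598;-3 -74 -89 0 0 1.598;-3 -74 -89 0 0 1.598;-3 -74 -89 0 0 1.598'; python3 jog.py '0 0 0 0 0 0.1;0 0 0 0 0 0.1;0 0 0 0 0 0.1'
python3 - <<'E'
from h import *
np.set_printoptions(precision=1,suppress=True)
c=cal("wrist");im=arm.get_image("wrist");cv2.imwrite("pics/w12.png",im)
print("bar pred px",proj("",[[337.9,-337.5,101],[347.5,-211.8,101]],c))
for f,q in(("w1",cv2.imread("pics/w1.png")),("now",im)):
    g=cv2.cvtColor(q,6);print(f,"rows bright at cols",[(x,np.where(g[80:130,x]>120)[0]+80) for x in(300,330)])
sc=arm.get_image("scene");a=cv2.imread("pics/s9.png")
d=(cv2.absdiff(sc,a).max(2)>40)
print("rack mugs changed px",d[225:290,180:225].sum(), d[215:260,225:275].sum())
g=cv2.cvtColor(im,6);roi=cv2.createCLAHE(4,(6,6)).apply(g)
F=proj("",[480,-307,102],c)[0];print("mug pred",F)
x,y=F.astype(int);p=g[y-40:y+40,x-45:x+45];b=cv2.morphologyEx((p>np.percentile(p,80)).astype(np.uint8),2,np.ones((7,7)));n,l,st,ce=cv2.connectedComponentsWithStats(b)
for i in range(1,n): print(st[i],ce[i]+[x-45,y-40],plane("",*(ce[i]+[x-45,y-40]),102,c))
E
```

```text
clock: 44.95
position: [417.9, -273.8, 390.7]
ee_rot: [-0.004, 1.0, 0.001, -0.001]
contact_force: [0.1, 0.7, -0.1]
gripper_width: 28.4
grasp_force: 0.0
clock: 45.25
position: [417.9, -273.8, 391.5]
ee_rot: [0.042, 0.999, 0.001, -0.001]
contact_force: [-0.3, -0.6, -0.0]
gripper_width: 28.3
grasp_force: 0.0
bar pred px [[269.1 113.4]
 [358.1 112.6]]
w1 rows bright at cols [(300, array([109, 110, 111, 112, 113, 114, 115, 116, 117])), (330, array([109, 110, 111, 112, 113, 114, 115, 116]))]
now rows bright at cols [(300, array([110, 111, 112, 113, 114, 115, 116, 117, 118])), (330, array([110, 111, 112, 113, 114, 115, 116, 117]))]
rack mugs changed px 27 304
mug pred [300.9 206.9]
[  29    3   36   53 1307] [300.9 199. ] [ 467.3 -305.6  102. ]
```

```bash
python3 - <<'E'
from h import *
np.set_printoptions(precision=1,suppress=True)
a=cv2.imread("pics/s9.png");b=cv2.imread("pics/s11.png");s=[a,b]+[arm.get_image("scene")]
for q in s:
    h=cv2.cvtColor(q,40);m=((h[...,2]>130)&(h[...,1]<60)).astype(np.uint8)
    for (x0,y0,x1,y1) in((205,232,226,280),(224,215,275,262)):
        t=m[y0:y1,x0:x1];t=cv2.morphologyEx(t,2,np.ones((5,5)));ys,xs=np.nonzero(t);print(t.sum(),(xs.mean()+x0).round(1),(ys.mean()+y0).round(1),end=" | ")
    print()
E
```

```text
176 208.8 260.8 | 768 244.4 237.8 | 
200 210.6 258.4 | 818 241.6 239.1 | 
200 210.6 258.4 | 818 241.6 239.1 |
```

```bash
python3 -c "
from bench import arm
print(arm.job_done())"
```

```text
the job is handed in; nothing more can be done
None
```

The job is handed in at about 45 s. My last checks showed the two dry mugs (only two were there) hanging still on the left and mid hooks, the hood shut, and the washed mug in the dryer, apparently upright but about 30 mm from where I set it down. The arm never went near the glass, pepper mill or salt shaker. `job_done` returned no verdict, so I can't confirm the judged result.

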